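# Close the battery bay of a laboratory meter

### The job

The bench meter lies screen down in its rest with fresh cells in the open battery bay. Lay its loose cover flat on the deck at the open end of the rails, orange tab trailing, and slide it gently under the rails until the tab clicks down behind the ledge; do not ram or force it, and let go of it. Leave the flask, bottle and beaker alone.

Things in the scene. Friction and masses are not known exactly. Their poses are not given: they have to be found in the camera images.
- meter: Dark blue-grey hand-held meter, screen down in a black rubber rest, fixed to the bench. Origin: on the bench under its middle; z up; x along the rails in the closing direction, from the open end (x = -96 mm) to the end with two round metal sockets (x = 98, sockets to 110). Case 92 mm wide, rest 116. The cover slides on a flat deck 44 mm above the bench. Three cells lie in a bay below deck level.
- deck_open (a point): Middle of the deck's open part, on the deck (meter x = -58, y = 0, z = 44 mm), where the cover is laid. From meter x = -96 to -20 the deck is open from above, between side walls 6 mm high: 74 mm apart at the open end, 72.4 at x = -32, then narrowing like a funnel to 66.4 mm at x = -20.
- rail_mouth (a point): Start of the rails, on the deck (meter x = -20, y = 0, z = 44 mm). From here to x = 54 the rail walls stand 66.4 mm apart and lips reach over the deck from both sides: 58 mm apart, underside 4.2 mm and top 7.2 mm above the deck. The cover's two side flanges slide below the lips.
- ledge (a point): Middle place of the ledge's upright far face, at deck level (meter x = -29.5, y = 0, z = 44 mm). The ledge is a 16 mm wide rib, 4.5 mm high, with a 16 degree ramp on its -x side, 17.5 mm long in all. Ledge and end stops are one insert that clips into a row of notches, so they sit up to 7 mm nearer or farther in x (this point does not show it): click and end of travel must be felt.
- home (a point): Middle place of the cover's origin when home (meter x = 7, y = 0, z = 44 mm; true place up to 7 mm before or after). Sliding takes under 2 N, pushing the tab over the ledge 3 to 6 N along the rails; then the force drops, and within 2 mm it rises hard at the stops. Pushing there with over 10 N is forcing it (all contact forces between cover and meter must add up to less than 22 N).
- cover: Loose light-grey cover, 35 to 70 g, starts on the bench, right way up. Origin: centre of its underside; z up; x to its leading end, orange tab at the other. 74 mm long (x -37 to 37), 64 wide over the side flanges (3 thick); panel 54 wide, top 8.5 mm up, hollow below. Across it stands a grip ridge: x = 0 to 12 mm, 40 long in y, top 19.5 mm above the underside, to pinch across its 12 mm or to push.
- tab_tip (a point): Top of the free end of the orange flexible tab, 18 mm wide, hinged at cover x = -16 mm. At rest this point is at cover x = -34, y = 0, z = 8 mm. A round nub below it reaches down to 0.4 mm above the cover's underside. The end springs up 2 to 4 mm (about 1.5 N per mm) while the nub rides over the ledge and lies level with the panel again once it has clicked.
- flask: Stoppered glass conical flask, 82 mm across the foot, 132 mm high. Origin: centre of its underside. Leave it alone.
- buffer: White plastic bottle with a blue cap, 58 mm across, 115 mm high. Origin: centre of its underside. Leave it alone.
- beaker: Small open glass beaker, 60 mm across, 65 mm high. Origin: centre of its underside. Leave it alone.
Not all that is in view belongs to the job. What is shaped like the cover but black or yellow is not meant.

How it is judged:
By the outcome, as a careful person would: the job done as asked, in the order asked, and still so for the second after the job is handed in, with the robot touching nothing.
It also fails if it takes over 48 s, if anything falls off the work surface, if the arm or the gripper's body presses on something with over 40 N, if the wrist force passes 120 N, or if a joint passes its speed limit or range.

### The arm

A 6-joint arm with a two-finger parallel gripper is mounted at the origin on the work surface. World frame = base frame: x ahead of the robot, y to its left, z up, the work surface at z = 0. Lengths are in m, angles in rad, forces in N, time in s.
With the tool pointing down it reaches from about 0.35 to 0.775 m from the base axis. Payload 5.5 kg.
Tool frame: the origin (TCP) lies on the centre line of the jaws, within the pads' length; the fingertips stand 11 mm ahead of it and the grasp point (between the pads) lies 8 mm behind it (env.nose_length is the distance from the TCP to the fingertips, in m); x points along the fingers, z is the direction in which the jaws open and shut, and the axes are right-handed (so a half turn about x gives the same grasp; the last joint's range is limited). The gripper opens to 85 mm and grips with 20 to 120 N. Pads are 22 mm wide; open, the fingers measure 114 mm over their backs; the gripper's body (76 mm by 85 mm) begins 54 mm behind the grasp point. The pads swing forward as they close: fully open they stand 13 mm farther back than shut.
Start: joints at [-1.456, 0.313, 0.046, 1.304, 0, 1.431], TCP at [0.145, -0.556, 0.242] pointing down, gripper open.
Joint ranges: [-2.76, 2.76], [-0.86, 1.69], [-1.03, 1.26], [-2.2, 2.34], [-1.47, 1.5], [-3.14, 3.14]. Speed limits (rad/s): [2.57, 2.57, 3.14, 3.14, 3.14, 3.14].

### API

Orientations are given as a unit quaternion [w, x, y, z].
In Python, from workcell import env gives the robot as it stands. The module is installed in compiled form; this text tells all that it offers.
- The arm moves only by the tool step_arm, never from a script. Its argument "moves" is a list that holds one entry, the list of rows, each a list of 7 numbers: the turn, a rotation vector about the tool's x, y, z in rad, then the shift along the tool's x, y, z in m, then the opening, from 0 (shut) to 1 (fully open). In form: [[[rx, ry, rz, tx, ty, tz, grip], ...]]. A call has 1 to 12 rows; each row is the pose to reach, as a shift and turn from the pose measured when the call began, along the tool's axes at that moment; what a row does not reach only later rows make up. A row lasts 1/10 s, in which the tool goes at most 50 mm and 8.59 degrees, less where a joint would pass 70% of its speed; a pose out of reach is approached as far as the arm can. A call with a gripper value outside its range is refused whole. The fingers move at their own pace and stop on an object; "force" is the grip in N (left out, the last holds). Time passes only in rows, so rows that repeat a pose let the fingers close. It gives the time, the measured TCP pose, the force and the opening at its end, in the units of the state.
- env.get_state(): the state, without advancing time (a new reading comes with each control period).
- env.read_camera(name): name is "scene" or "top"; returns (picture, depth): 384x512x3 uint8, red, green, blue; 384x512 float32, m along the optical axis (not along the pixel's ray), 0 where there is no reading.
- env.get_calibration(name): a dict with "mtx" (3x3 intrinsics, pixels), "camera_from_world" (4x4, takes a point from world to camera coordinates). Camera axes: x right, y down, z forward; pixel columns grow to the right and rows downward; lengths in m; the calibration is good to about 2 mm. A picture is of the moment at which its call begins. get_calibration takes no time and is no camera call.
- env.hand_in(): hands the job in, once; it reports no verdict.
Trained networks look in the newest picture that a camera, given by its name, has taken for a name from the list of things; names that differ only in an ending like _2 or _b are one class to them, and where a whole thing is asked for, a point or a joint stands for the part that bears it (a point fixed in the world has none). Each returns a list of dicts, best first, with "confidence" (0 to 1); they miss things now and then, are a little off and sometimes report something else, mostly with a low value. They report only what shows in the picture. A call takes as long as a camera call. They do not tell look-alikes from the thing itself.
- env.boxes_of(camera, thing): "uv" ([column, row] in pixels, amid what is visible of it).
- env.silhouettes(camera, thing): "mask" (384x512 bool, what is visible of it) and "uv" ([column, row] in pixels, amid what is visible of it).
The state is a dict: "clock": time; "joint_pos": joint angles; "qvel": joint speeds; "tau": joint torques, N m; "tcp_pos": TCP position; "orientation": TCP orientation; "wrist_force": force on the tool from outside, world axes, zero at the start; "ft_torque": the same for the moment, N m; "finger_gap": finger opening in m.
Only numpy, scipy, OpenCV 4.12 (cv2) and the standard library are available. Lean on these libraries where they do the work, as an engineer would, in place of code of your own. Each camera call takes 0.05 s, during which the arm holds its last target.

## Working session

There is one attempt and no reset: what is moved stays moved. The work goes in short steps, Python scripts to look and compute and a tool call to move; the robot and the scene stay as the last step left them, time stands still between calls to the robot, and variables do not carry over. Pictures are saved under pics/ and viewed, and the job is handed in when it is done.

Besides the shell and the picture viewer there is one more tool, called after "Request:" as name([rows], argument=value, ...), one row to a line, values as JSON. step_arm: Moves the arm, as the interface text tells. Its arguments: {"type":"object","properties":{"moves":{"type":"array","items":{"type":"array","items":{"type":"array","items":{"type":"number"}}}},"force":{"type":"number"}},"required":["moves"]}

```bash
mkdir -p pics; python3 - <<'E'
from workcell import env
import numpy as np, cv2
s=env.get_state()
for k,v in s.items(): print(k,np.round(v,4))
print(env.nose_length)
for n in("scene","top"):
    p,d=env.read_camera(n)
    c=env.get_calibration(n); print(n,c)
    cv2.imwrite(f"pics/{n}0.png",cv2.resize(p[:,:,::-1],(768,576),interpolation=cv2.INTER_CUBIC))
    np.savez(f"{n}0.npz",p=p,d=d,m=c["mtx"],T=c["camera_from_world"])
E
```

```text
clock 0.0
joint_pos [-1.4556  0.314   0.045   1.3036 -0.      1.4312]
qvel [-0.     -0.0003  0.0005  0.001   0.0005  0.0011]
tau [ 0.00000e+00 -4.80627e+01  2.98534e+01  1.95000e-02 -1.00000e-04
 -0.00000e+00]
tcp_pos [ 0.1449 -0.5559  0.2414]
orientation [ 0.559   0.4329  0.5599 -0.432 ]
wrist_force [0.0454 0.6358 0.2138]
ft_torque [ 0.0079 -0.0075 -0.0528]
finger_gap 0.0855
0.011
scene {'mtx': array([[469.51239805,   0.        , 255.51150663],
       [  0.        , 469.51239805, 201.7484768 ],
       [  0.        ,   0.        ,   1.        ]]), 'camera_from_world': array([[ 7.66934343e-01,  6.41725238e-01, -6.57201776e-04,
        -4.41246651e-01],
       [ 5.11309119e-01, -6.11690523e-01, -6.03653617e-01,
        -2.64982800e-01],
       [-3.87781765e-01,  4.62626657e-01, -7.97246436e-01,
         1.48259029e+00],
       [ 0.00000000e+00,  0.00000000e+00,  0.00000000e+00,
         1.00000000e+00]])}
top {'mtx': array([[381.30591259,   0.        , 256.16231769],
       [  0.        , 381.30591259, 192.53622286],
       [  0.        ,   0.        ,   1.        ]]), 'camera_from_world': array([[-0.02014768, -0.99974582,  0.01011798,  0.00380485],
       [-0.99675194,  0.01929605, -0.07818713,  0.57657976],
       [ 0.07797202, -0.0116604 , -0.99688736,  1.03871472],
       [ 0.        ,  0.        ,  0.        ,  1.        ]])}
```

View pics/scene0.png

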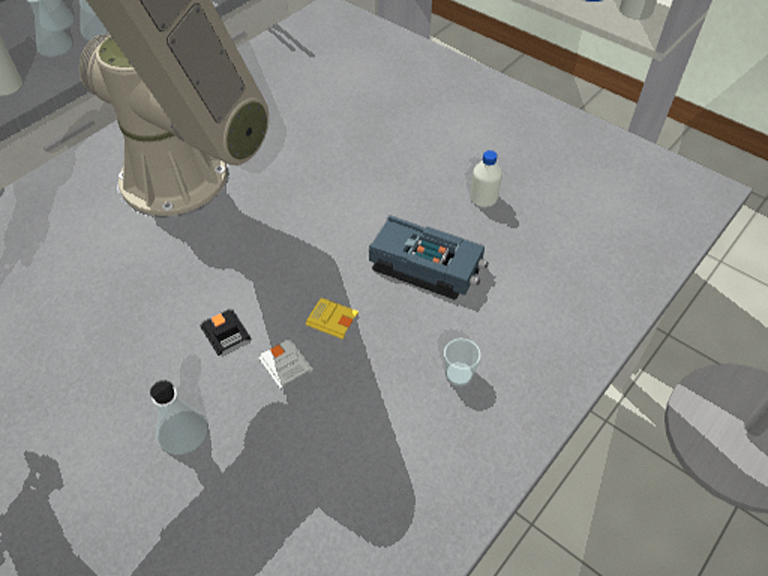

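View pics/top0.png

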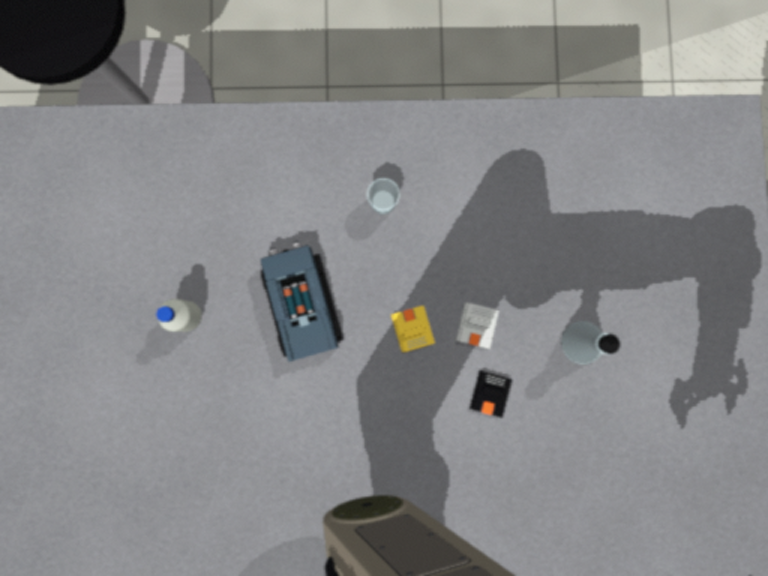

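```bash
cat > h.py <<'E'
import numpy as np, cv2
def load(n):
    z=np.load(n); return z['p'],z['d'],z['m'],z['T']
def cloud(d,m,T):
    v,u=np.mgrid[:d.shape[0],:d.shape[1]]
    P=np.stack([(u-m[0,2])/m[0,0]*d,(v-m[1,2])/m[1,1]*d,d],-1)
    R,t=T[:3,:3],T[:3,3]
    return (P-t)@R     # R^T (P-t)
def proj(X,m,T):
    c=np.atleast_2d(X)@T[:3,:3].T+T[:3,3]; q=c@m.T; return q[:,:2]/q[:,2:]
def ray(uv,z,m,T):
    uv=np.atleast_2d(uv).astype(float)
    r=np.c_[(uv[:,0]-m[0,2])/m[0,0],(uv[:,1]-m[1,2])/m[1,1],np.ones(len(uv))]@T[:3,:3]
    o=-T[:3,:3].T@T[:3,3]
    s=(z-o[2])/r[:,2]; return o+r*s[:,None]
E
python3 - <<'E'
from h import *
for n,cc,mm in(("top",(318,217),(200,202)),("scene",(191,242),(284,170))):
    p,d,m,T=load(n+"0.npz"); C=cloud(d,m,T)
    print(n,"cover c",C[cc[1],cc[0]],"meter",C[mm[1],mm[0]], "bench z", np.median(C[250:300,100:150,2]) )
    out=[]
    for (x,y),r in((cc,32),(mm,48)):
        out.append(cv2.resize(p[y-r:y+r,x-r:x+r,::-1],(390,390),interpolation=cv2.INTER_CUBIC))
    cv2.imwrite(f"pics/{n}_crop.png",np.hstack(out))
    for (x,y),r in((cc,24),(mm,44)):
        b=C[y-r:y+r,x-r:x+r]; z=b[...,2]
        print(np.histogram(z,bins=np.arange(-.005,.07,.003)))
E
```

```text
top cover c [ 0.50533492 -0.18038855  0.00708293] meter [0.55228667 0.14641196 0.03939448] bench z -0.00025355606326858145
(array([246, 890, 586, 155, 237, 100,  12,  26,  31,   2,   0,   0,   0,
         0,   0,   0,   0,   0,   0,   0,   0,   0,   0,   0,   0]), array([-0.005, -0.002,  0.001,  0.004,  0.007,  0.01 ,  0.013,  0.016,
        0.019,  0.022,  0.025,  0.028,  0.031,  0.034,  0.037,  0.04 ,
        0.043,  0.046,  0.049,  0.052,  0.055,  0.058,  0.061,  0.064,
        0.067,  0.07 ]))
(array([ 784, 2585, 1275,  136,  129,   96,   14,    5,   10,   41,  106,
        144,   68,   86,  165,  359,  500,  243,  504,  386,   47,    0,
          0,    0,    0]), array([-0.005, -0.002,  0.001,  0.004,  0.007,  0.01 ,  0.013,  0.016,
        0.019,  0.022,  0.025,  0.028,  0.031,  0.034,  0.037,  0.04 ,
        0.043,  0.046,  0.049,  0.052,  0.055,  0.058,  0.061,  0.064,
        0.067,  0.07 ]))
scene cover c [ 0.51741453 -0.18398005  0.01776522] meter [0.56300773 0.13700554 0.04388767] bench z 0.0035581348366051082
(array([182, 814, 668, 167, 249, 116,  25,  22,  42,   7,   0,   0,   0,
         0,   0,   0,   0,   0,   0,   0,   0,   0,   0,   0,   0]), array([-0.005, -0.002,  0.001,  0.004,  0.007,  0.01 ,  0.013,  0.016,
        0.019,  0.022,  0.025,  0.028,  0.031,  0.034,  0.037,  0.04 ,
        0.043,  0.046,  0.049,  0.052,  0.055,  0.058,  0.061,  0.064,
        0.067,  0.07 ]))
(array([ 525, 2189, 1832,  296,  113,  113,   74,   64,   59,   76,   84,
        140,  109,  110,  179,  299,  380,  262,  342,  367,   78,    2,
          0,    0,    0]), array([-0.005, -0.002,  0.001,  0.004,  0.007,  0.01 ,  0.013,  0.016,
        0.019,  0.022,  0.025,  0.028,  0.031,  0.034,  0.037,  0.04 ,
        0.043,  0.046,  0.049,  0.052,  0.055,  0.058,  0.061,  0.064,
        0.067,  0.07 ]))
```

```bash
python3 - <<'E'
from workcell import env
import numpy as np
for n in("top","scene"):
  for t in("cover","meter"):
    for r in env.silhouettes(n,t): 
        print(n,t,r["confidence"],r["uv"],r["mask"].sum())
        if r["confidence"]>.3: np.save(f"m_{n}_{t}_{int(r['uv'][0])}.npy",r["mask"])
E
ls
```

```text
top cover 0.94 [277.7, 216.0] 525
top cover 0.83 [319.3, 216.8] 528
top cover 0.7 [327.8, 259.7] 610
top meter 0.97 [199.4, 202.8] 3004
scene cover 0.88 [148.6, 220.6] 536
scene cover 0.72 [222.1, 213.3] 596
scene meter 0.67 [285.3, 172.0] 2698
scene meter 0.58 [324.5, 119.8] 594
h.py
m_scene_cover_148.npy
m_scene_cover_222.npy
m_scene_meter_285.npy
m_scene_meter_324.npy
m_top_cover_277.npy
m_top_cover_319.npy
m_top_cover_327.npy
m_top_meter_199.npy
pics
scene0.npz
top0.npz
```

View pics/top_crop.png

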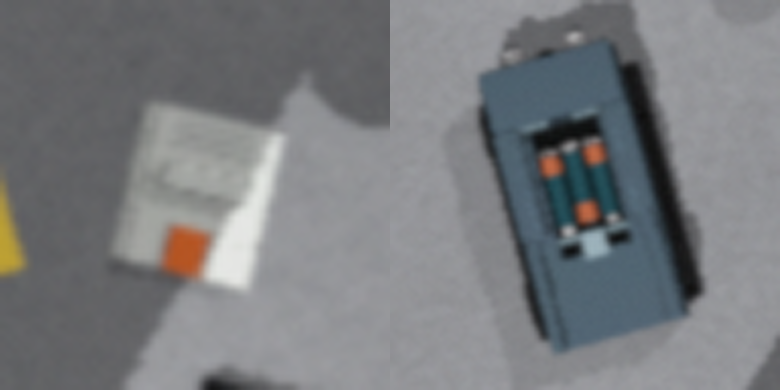

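View pics/scene_crop.png

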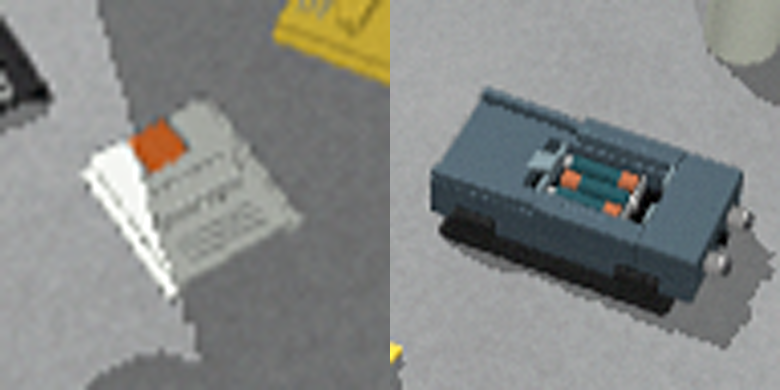

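```bash
cat > fit.py <<'E'
from h import *
from scipy.optimize import minimize
def box(x0,x1,y0,y1,z0,z1):
    return np.array([[x,y,z] for x in(x0,x1) for y in(y0,y1) for z in(z0,z1)])/1000.
COVER=[box(-37,37,-32,32,0,3),box(-37,37,-27,27,0,8.5),box(0,12,-20,20,0,19.5)]
METER=[box(-96,98,-46,46,15,50)]
def place(B,q):
    c,s=np.cos(q[2]),np.sin(q[2]); R=np.array([[c,-s,0],[s,c,0],[0,0,1]])
    return B@R.T+np.array([q[0],q[1],q[3] if len(q)>3 else 0])
S=8
def render(model,q,m,T,win):
    x0,y0,w,h=win; im=np.zeros((h*S,w*S),np.uint8)
    for B in model:
        uv=proj(place(B,q),m,T); 
        pts=((uv-[x0,y0]+0.5)*S-0.5)
        hull=cv2.convexHull((pts*16).round().astype(np.int32))
        cv2.fillConvexPoly(im,hull,255,shift=4)
    return cv2.resize(im,(w,h),interpolation=cv2.INTER_AREA)/255.
def fit(model,q0,mask,m,T,win,z=0.):
    x0,y0,w,h=win; M=cv2.GaussianBlur(mask[y0:y0+h,x0:x0+w].astype(float),(0,0),.7)
    sc=np.array([.01,.01,.1])
    def f(a):
        r=cv2.GaussianBlur(render(model,np.r_[q0[:3]+a*sc,z],m,T,win),(0,0),.7)
        return ((r-M)**2).sum()
    best=None
    for da in(-1,0,1):
        r=minimize(f,[0,0,da],method="Nelder-Mead",options=dict(xatol=1e-3,fatol=1e-3,initial_simplex=np.array([[0,0,da],[1,0,da],[0,1,da],[0,0,da+1.]])))
        if best is None or r.fun<best.fun: best=r
    return np.r_[q0[:3]+best.x*sc,z],best.fun
def gc(p,rect,it=5):
    k=4; x,y,w,h=rect
    crop=p[y:y+h,x:x+w,::-1].copy()
    return crop
def overlay(p,model,q,m,T,win,k=8):
    x0,y0,w,h=win
    im=cv2.resize(p[y0:y0+h,x0:x0+w,::-1],None,fx=k,fy=k,interpolation=cv2.INTER_CUBIC)
    for B in model:
        V=place(B,q); uv=((proj(V,m,T)-[x0,y0]+.5)*k-.5).round().astype(int)
        for i in range(8):
            for j in range(i):
                if bin(i^j).count("1")==1: cv2.line(im,tuple(map(int,uv[i])),tuple(map(int,uv[j])),(0,255,0),1)
    return im
E
cat > run1.py <<'E'
from fit import *
res={}
for n,cc,mm in(("top",(318,217),(200,202)),("scene",(191,242),(284,170))):
    p,d,m,T=load(n+"0.npz"); C=cloud(d,m,T)
    o=-T[:3,:3].T@T[:3,3]; print(n,"cam at",o.round(3))
    P=p.astype(int)
    # cover: height >3mm or light / orange
    r=26; x0,y0=cc[0]-r,cc[1]-r; win=(x0,y0,2*r,2*r)
    lab=cv2.cvtColor(p,cv2.COLOR_RGB2LAB).astype(int)
    # grabcut
    init=render(COVER,np.array([.507,-.181,-.2,0]),m,T,win)
    g=np.full(init.shape,cv2.GC_BGD,np.uint8)
    g[cv2.dilate(init,np.ones((9,9)))>.5]=cv2.GC_PR_BGD
    g[init>.5]=cv2.GC_PR_FGD; g[cv2.erode(init,np.ones((11,11)))>.5]=cv2.GC_FGD
    k=4; big=cv2.resize(p[y0:y0+2*r,x0:x0+2*r,::-1],None,fx=k,fy=k,interpolation=cv2.INTER_CUBIC)
    G=cv2.resize(g,None,fx=k,fy=k,interpolation=cv2.INTER_NEAREST)
    cv2.grabCut(big,G,None,np.zeros((1,65)),np.zeros((1,65)),8,cv2.GC_INIT_WITH_MASK)
    mb=((G==1)|(G==3)).astype(np.float32)
    mask=np.zeros(d.shape); mask[y0:y0+2*r,x0:x0+2*r]=cv2.resize(mb,(2*r,2*r),interpolation=cv2.INTER_AREA)
    q,e=fit(COVER,np.array([.507,-.181,-.2]),mask,m,T,win); print(n,"cover",q.round(4),np.degrees(q[2]).round(2),e, mask.sum())
    a=overlay(p,COVER,q,m,T,win,7); a2=cv2.resize((mb*255).astype(np.uint8),(a.shape[1],a.shape[0])); 
    r=48; x0,y0=mm[0]-r,mm[1]-r; win=(x0,y0,2*r,2*r)
    mask=((P[...,2]-P[...,0])>14)
    mask=cv2.morphologyEx(mask.astype(np.uint8),cv2.MORPH_OPEN,np.ones((2,2)))
    nl,L,st,_=cv2.connectedComponentsWithStats(mask); 
    i=1+np.argmax(st[1:,4]); mask=(L==i)
    cs,_=cv2.findContours(mask.astype(np.uint8),cv2.RETR_EXTERNAL,cv2.CHAIN_APPROX_NONE); f=np.zeros(d.shape,np.uint8); cv2.drawContours(f,cs,-1,1,-1)
    q,e=fit(METER,np.array([.56,.145,.2]),f,m,T,win); print(n,"meter",q.round(4),np.degrees(q[2]).round(2),e,f.sum())
    b=overlay(p,METER+[box(-96,-20,-37,37,44,50),box(-20,54,-29,29,51,51.2)],q,m,T,win,6); 
    b2=cv2.resize(f[y0:y0+2*r,x0:x0+2*r]*255,(b.shape[1],b.shape[0]))
    cv2.imwrite(f"pics/{n}_fc.png",np.hstack([a,cv2.cvtColor(a2,cv2.COLOR_GRAY2BGR)]))
    cv2.imwrite(f"pics/{n}_fm.png",b)
E
python3 run1.py
```

```text
top cam at [0.494 0.005 1.081]
top cover [ 0.5065 -0.1814 -0.2651  0.    ] -15.19 1.8426484477147103 623.0
top meter [0.5487 0.1466 0.2632 0.    ] 15.08 5.571787820915169 2502
scene cam at [ 1.049 -0.565  1.022]
scene cover [ 0.5049 -0.1791 -0.2681  0.    ] -15.36 6.519738660364871 635.375
scene meter [0.5546 0.1486 0.2759 0.    ] 15.81 89.65133257456806 2257
```

View pics/top_fc.png

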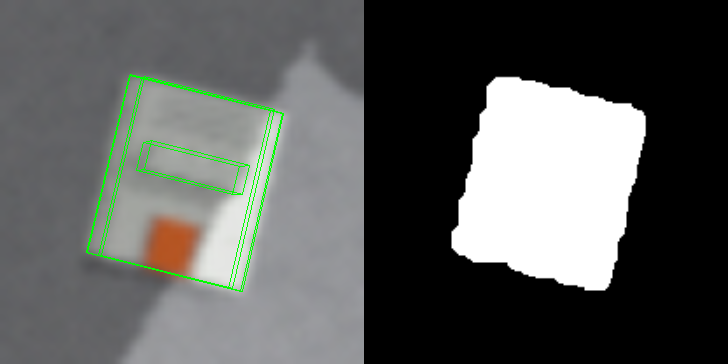

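View pics/top_fm.png

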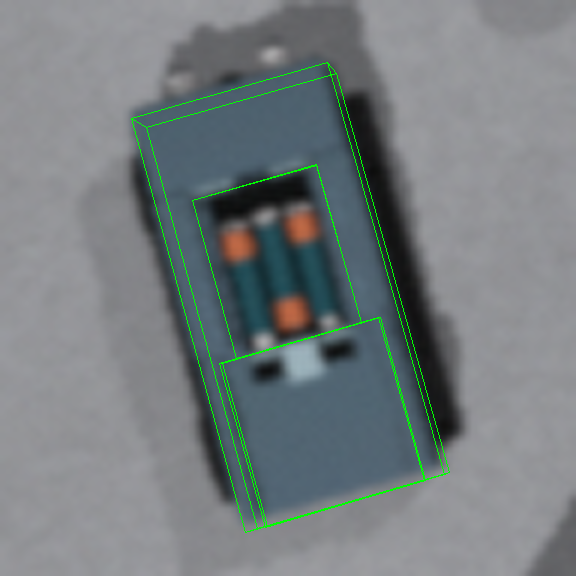

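View pics/scene_fc.png

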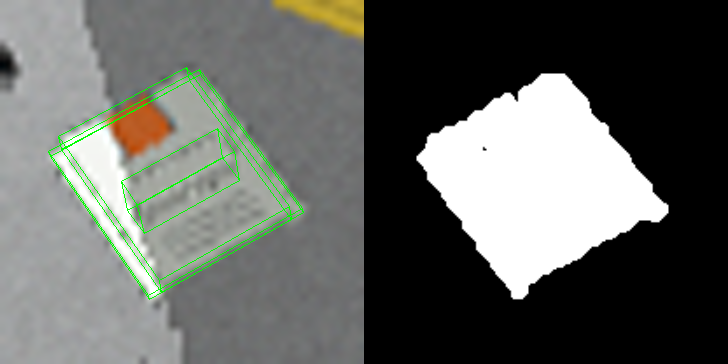

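View pics/scene_fm.png

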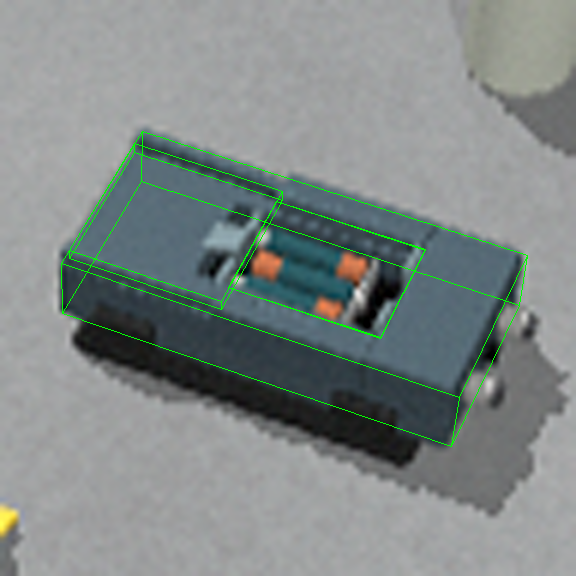

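```bash
cat > run2.py <<'E'
from fit import *
for n,mm in(("top",(200,202)),("scene",(284,170))):
    p,d,m,T=load(n+"0.npz"); P=p.astype(int)
    r=48; x0,y0=mm[0]-r,mm[1]-r; win=(x0,y0,2*r,2*r)
    for th in(10,14,18):
      mask=((P[...,2]-P[...,0])>th)
      mask=cv2.morphologyEx(mask.astype(np.uint8),cv2.MORPH_OPEN,np.ones((2,2)))
      nl,L,st,_=cv2.connectedComponentsWithStats(mask); i=1+np.argmax(st[1:,4]); mask=(L==i)
      cs,_=cv2.findContours(mask.astype(np.uint8),cv2.RETR_EXTERNAL,cv2.CHAIN_APPROX_NONE); f=np.zeros(d.shape,np.uint8); cv2.drawContours(f,cs,-1,1,-1)
      for zb in(12,18,24,30,36):
        M=[box(-96,98,-46,-37,zb,50),box(-96,98,37,46,zb,50),box(-96,98,-46,46,zb,44),box(-20,98,-46,46,zb,51)]
        q,e=fit(M,np.array([.55,.1466,.263]),f,m,T,win); print(n,th,zb,q[:2].round(4),np.degrees(q[2]).round(2),round(e,1))
    cv2.imwrite(f"pics/{n}_m.png",np.hstack([cv2.resize(p[y0:y0+96,x0:x0+96,::-1],None,fx=6,fy=6,interpolation=cv2.INTER_CUBIC)]))
E
python3 run2.py
```

```text
top 10 12 [0.5486 0.1467] 14.92 6.3
top 10 18 [0.5486 0.1464] 14.88 7.7
top 10 24 [0.5486 0.1462] 14.96 9.8
top 10 30 [0.5488 0.146 ] 14.83 12.4
top 10 36 [0.5489 0.1457] 14.87 15.5
top 14 12 [0.5485 0.1466] 15.09 6.5
top 14 18 [0.5486 0.1465] 15.02 5.4
top 14 24 [0.5487 0.1462] 15.1 4.9
top 14 30 [0.5487 0.1461] 15.02 5.1
top 14 36 [0.5488 0.1459] 15.09 5.9
top 18 12 [0.5485 0.1469] 14.97 24.6
top 18 18 [0.5488 0.1465] 14.89 20.1
top 18 24 [0.5488 0.1464] 15.0 16.6
top 18 30 [0.5489 0.1461] 15.01 13.4
top 18 36 [0.5488 0.1461] 14.95 10.8
scene 10 12 [0.5547 0.1491] 15.32 69.0
scene 10 18 [0.5557 0.1477] 15.18 62.5
scene 10 24 [0.5566 0.1462] 15.36 82.2
scene 10 30 [0.5575 0.1453] 15.04 122.4
scene 10 36 [0.5585 0.1432] 15.37 183.3
scene 14 12 [0.5536 0.1488] 15.36 90.0
scene 14 18 [0.5545 0.1475] 15.22 75.2
scene 14 24 [0.5554 0.1465] 15.3 85.0
scene 14 30 [0.5564 0.1449] 15.06 115.6
scene 14 36 [0.5576 0.1431] 14.87 167.4
scene 18 12 [0.5472 0.1653] 19.6 454.1
scene 18 18 [0.5491 0.1616] 18.7 366.8
scene 18 24 [0.5505 0.1574] 18.21 279.3
scene 18 30 [0.5526 0.1534] 16.86 194.6
scene 18 36 [0.554  0.1517] 16.95 117.3
```

```bash
python3 - <<'E'
from h import *
from workcell import env
from scipy.spatial.transform import Rotation as Ro
p,d,m,T=load("top0.npz")
x0,y0=152,154
def mt(X): 
    a=np.radians(15.0); v=X[:,:2]-[.5487,.1463]; return np.c_[v@[np.cos(a),np.sin(a)],v@[-np.sin(a),np.cos(a)]]*1000
for uv in((305,345),(305,381),(285,365),(325,358),(268,372),(340,349)):
    px=np.array([(uv[0]+.5)/6-.5+x0,(uv[1]+.5)/6-.5+y0]); print(uv,mt(ray(px,.046,m,T)).round(1))
s=env.get_state(); w,x,y,z=s["orientation"]; R=Ro.from_quat([x,y,z,w]).as_matrix(); print(R.round(4),s["tcp_pos"],s["clock"])
# plan: tool x down; z along cover x (yaw a) or opposite
for nm,a in(("grasp",-15.2),("place",15.0)):
  for sg in(1,-1):
    a_=np.radians(a); zz=sg*np.array([np.cos(a_),np.sin(a_),0]); xx=np.array([0,0,-1.]); yy=np.cross(zz,xx)
    Rt=np.c_[xx,yy,zz]; rv=Ro.from_matrix(R.T@Rt).as_rotvec(); print(nm,sg,rv.round(4))
a=np.radians(-15.2); tgt=np.array([.5065+.006*np.cos(a),-.1814+.006*np.sin(a),.022]); print("tgt",tgt, (R.T@(tgt-s["tcp_pos"])).round(4))
E
```

```text
(305, 345) [[-22.6  -1.3]]
(305, 381) [[-38.3   3. ]]
(285, 365) [[-28.8   9.8]]
(325, 358) [[-30.8  -8.4]]
(268, 372) [[-29.7  18. ]]
(340, 349) [[-28.8 -16. ]]
[[-1.000e-04  9.677e-01  2.521e-01]
 [ 6.000e-04  2.521e-01 -9.677e-01]
 [-1.000e+00  1.000e-04 -6.000e-04]] [ 0.14490489 -0.55630363  0.24199424] 0.3
grasp 1 [-1.0507e+00 -5.0000e-04 -4.0000e-04]
grasp -1 [ 2.0909e+00 -5.0000e-04  6.0000e-04]
place 1 [-1.5778e+00 -4.0000e-04 -5.0000e-04]
place -1 [ 1.5638e+00 -5.0000e-04  4.0000e-04]
tgt [ 0.5122901  -0.18297314  0.022     ] [ 0.2202  0.4496 -0.2685]
```

View pics/top_m.png

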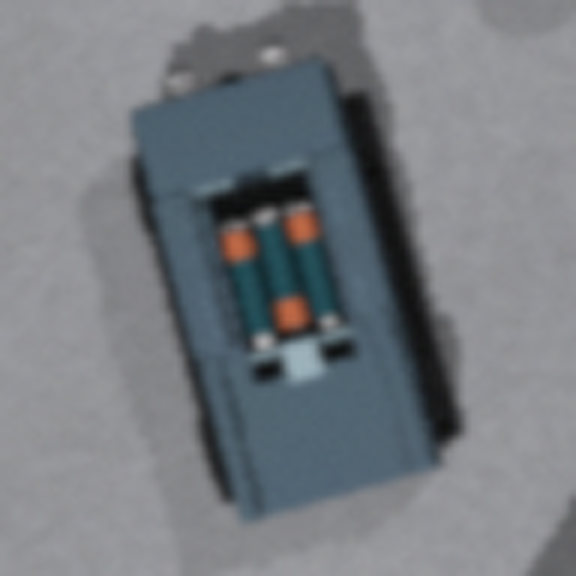

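Request:
step_arm([
  [[-1.05, 0, 0, 0.04, 0.4496, -0.2685, 0.45], [-1.05, 0, 0, 0.04, 0.4496, -0.2685, 0.45], [-1.05, 0, 0, 0.04, 0.4496, -0.2685, 0.45], [-1.05, 0, 0, 0.04, 0.4496, -0.2685, 0.45], [-1.05, 0, 0, 0.04, 0.4496, -0.2685, 0.45], [-1.05, 0, 0, 0.04, 0.4496, -0.2685, 0.45], [-1.05, 0, 0, 0.04, 0.4496, -0.2685, 0.45], [-1.05, 0, 0, 0.04, 0.4496, -0.2685, 0.45], [-1.05, 0, 0, 0.04, 0.4496, -0.2685, 0.45], [-1.05, 0, 0, 0.04, 0.4496, -0.2685, 0.45], [-1.05, 0, 0, 0.04, 0.4496, -0.2685, 0.45], [-1.05, 0, 0, 0.04, 0.4496, -0.2685, 0.45]],
], force=20)

```text
clock: 1.5
tcp_pos: [0.5141, -0.1804, 0.2016]
orientation: [0.701, 0.092, 0.701, -0.092]
wrist_force: [-0.2, 0.4, -0.2]
finger_gap: 0.0383
```

```bash
cat > dlt.py <<'E'
import sys,numpy as np
from workcell import env
from scipy.spatial.transform import Rotation as Ro
def go(x,y,z,yaw):
    s=env.get_state(); w,a,b,c=s["orientation"]; R=Ro.from_quat([a,b,c,w]).as_matrix()
    t=np.radians(yaw); zz=np.array([np.cos(t),np.sin(t),0]); xx=np.array([0,0,-1.]); Rt=np.c_[xx,np.cross(zz,xx),zz]
    print("clock",s["clock"],"tcp",s["tcp_pos"].round(4),"zaxis yaw",np.degrees(np.arctan2(R[1,2],R[0,2])).round(2),"gap",round(float(s["finger_gap"]),4),"F",np.round(s["wrist_force"],2),"q",np.round(s["joint_pos"],2))
    print("rv",Ro.from_matrix(R.T@Rt).as_rotvec().round(4),"shift",(R.T@(np.array([x,y,z])-s["tcp_pos"])).round(4))
def meter(mx,my,z,yaw=15.0,O=(.5487,.1463)):
    t=np.radians(15.0); return O[0]+mx*np.cos(t)-my*np.sin(t),O[1]+mx*np.sin(t)+my*np.cos(t),z,yaw
E
python3 -c "
from dlt import *
go(.5123,-.1830,.022,-15.2)"
```

```text
clock 1.5 tcp [ 0.5141 -0.1804  0.2016] zaxis yaw -14.95 gap 0.0383 F [-0.18  0.35 -0.17] q [-0.49  0.27 -0.11  1.19  0.    1.35]
rv [ 0.0044 -0.0004 -0.0013] shift [ 0.1796 -0.0032 -0.001 ]
```

Request:
step_arm([
  [[0.004, 0, -0.001, 0.04, -0.003, -0.001, 0.45], [0.004, 0, -0.001, 0.08, -0.003, -0.001, 0.45], [0.004, 0, -0.001, 0.12, -0.003, -0.001, 0.45], [0.004, 0, -0.001, 0.15, -0.003, -0.001, 0.45], [0.004, 0, -0.001, 0.165, -0.003, -0.001, 0.45], [0.004, 0, -0.001, 0.174, -0.003, -0.001, 0.45], [0.004, 0, -0.001, 0.178, -0.003, -0.001, 0.45], [0.004, 0, -0.001, 0.1785, -0.003, -0.001, 0.45], [0.004, 0, -0.001, 0.1785, -0.003, -0.001, 0.45]],
])

```text
clock: 2.4
tcp_pos: [0.513, -0.1834, 0.0241]
orientation: [0.701, 0.093, 0.7, -0.094]
wrist_force: [0.1, -1.0, 0.3]
finger_gap: 0.0385
```

```bash
python3 - <<'E'
from dlt import *
import cv2
go(.5123,-.1830,.022,-15.2)
out=[]
for n,c in(("top",(318,217)),("scene",(191,242))):
    p,d=env.read_camera(n); r=40; x,y=c
    out.append(cv2.resize(p[y-r:y+r,x-r:x+r,::-1],(400,400),interpolation=cv2.INTER_CUBIC))
cv2.imwrite("pics/g1.png",np.hstack(out))
E
```

```text
clock 2.4 tcp [ 0.513  -0.1834  0.0241] zaxis yaw -15.2 gap 0.0385 F [ 0.09 -1.01  0.29] q [-0.49  0.42 -0.37  0.78  0.    1.35]
rv [0.0001 0.0013 0.0002] shift [ 0.0021  0.0002 -0.0008]
```

View pics/g1.png

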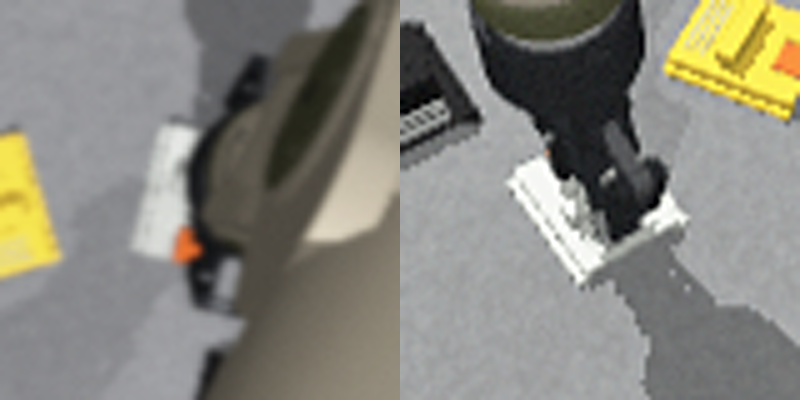

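Request:
step_arm([
  [[0, 0.001, 0, 0.002, 0, -0.0005, 0.45], [0, 0.001, 0, 0.002, 0, -0.0005, 0.0], [0, 0.001, 0, 0.002, 0, -0.0005, 0.0], [0, 0.001, 0, 0.002, 0, -0.0005, 0.0], [0, 0.001, 0, 0.002, 0, -0.0005, 0.0], [0, 0.001, 0, 0.002, 0, -0.0005, 0.0], [0, 0.001, 0, 0.002, 0, -0.0005, 0.0], [0, 0.001, 0, 0.002, 0, -0.0005, 0.0]],
], force=20)

```text
clock: 3.3
tcp_pos: [0.5129, -0.1832, 0.0225]
orientation: [0.701, 0.093, 0.701, -0.094]
wrist_force: [0.0, 0.9, 5.6]
finger_gap: 0.0114
```

```bash
python3 -c "
from dlt import *
go(.5123,-.1830,.022,-15.2)"
```

```text
clock 3.3 tcp [ 0.5129 -0.1832  0.0225] zaxis yaw -15.17 gap 0.0114 F [0.   0.94 5.59] q [-0.49  0.42 -0.38  0.77 -0.    1.35]
rv [0.0004 0.0011 0.0003] shift [ 0.0005  0.0001 -0.0006]
```

Request:
step_arm([
  [[0, 0, 0, -0.005, 0, 0, 0.0], [0, 0, 0, -0.02, 0, 0, 0.0], [0, 0, 0, -0.05, 0, 0, 0.0], [0, 0, 0, -0.09, 0, 0, 0.0], [0, 0, 0, -0.12, 0, 0, 0.0], [0, 0, 0, -0.14, 0, 0, 0.0], [0, 0, 0, -0.14, 0, 0, 0.0]],
])

```text
clock: 4.0
tcp_pos: [0.5144, -0.184, 0.1656]
orientation: [0.703, 0.093, 0.699, -0.094]
wrist_force: [0.1, -1.1, -1.0]
finger_gap: 0.0116
```

```bash
python3 - <<'E'
from dlt import *
import cv2
go(*meter(-.064+.006,0,.16))
out=[]
for n,c in(("top",(318,217)),("scene",(201,200))):
    p,d=env.read_camera(n); r=50; x,y=c
    out.append(cv2.resize(p[y-r:y+r,x-r:x+r,::-1],(400,400),interpolation=cv2.INTER_CUBIC))
    c=env.get_calibration(n); np.savez(f"{n}1.npz",p=p,d=d,m=c["mtx"],T=c["camera_from_world"])
cv2.imwrite("pics/g2.png",np.hstack(out))
E
```

```text
clock 4.0 tcp [ 0.5144 -0.184   0.1656] zaxis yaw -15.18 gap 0.0116 F [ 0.12 -1.11 -1.03] q [-0.49  0.29 -0.18  1.1  -0.    1.35]
rv [-0.5267  0.0059  0.0032] shift [ 0.0045  0.2986 -0.1035]
```

View pics/g2.png

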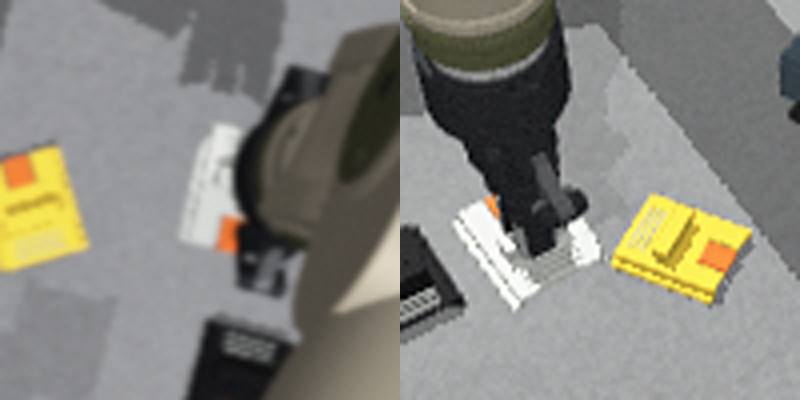

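Request:
step_arm([
  [[-0.05, 0.001, 0, 0, 0.03, -0.0103, 0.0], [-0.11, 0.002, 0, 0, 0.065, -0.0225, 0.0], [-0.18, 0.003, 0.001, 0, 0.105, -0.036, 0.0], [-0.25, 0.004, 0.001, 0, 0.145, -0.05, 0.0], [-0.33, 0.005, 0.002, 0, 0.185, -0.064, 0.0], [-0.4, 0.006, 0.003, 0, 0.225, -0.078, 0.0], [-0.46, 0.006, 0.003, 0, 0.26, -0.09, 0.0], [-0.51, 0.006, 0.003, 0, 0.285, -0.099, 0.0], [-0.527, 0.006, 0.003, 0, 0.2986, -0.1035, 0.0], [-0.527, 0.006, 0.003, 0, 0.2986, -0.1035, 0.0], [-0.527, 0.006, 0.003, 0, 0.2986, -0.1035, 0.0]],
])

```text
clock: 5.2
tcp_pos: [0.4904, 0.1317, 0.1609]
orientation: [0.699, -0.091, 0.703, 0.093]
wrist_force: [0.1, -0.6, -1.2]
finger_gap: 0.0109
```

```bash
python3 - <<'E'
from dlt import *
import cv2
go(*meter(-.064+.006,0,.044+.0235))
out=[]
for n,c in(("top",(210,210)),("scene",(264,150))):
    p,d=env.read_camera(n); r=60; x,y=c
    out.append(cv2.resize(p[y-r:y+r,x-r:x+r,::-1],(400,400),interpolation=cv2.INTER_CUBIC))
    c=env.get_calibration(n); np.savez(f"{n}2.npz",p=p,d=d,m=c["mtx"],T=c["camera_from_world"])
cv2.imwrite("pics/g3.png",np.hstack(out))
E
```

```text
clock 5.2 tcp [0.4904 0.1317 0.1609] zaxis yaw 14.98 gap 0.0109 F [ 0.1  -0.59 -1.17] q [ 0.1   0.23 -0.27  1.08  0.    1.41]
rv [-0.0003 -0.0061 -0.0034] shift [ 0.0934 -0.0013  0.0027]
```

View pics/g3.png

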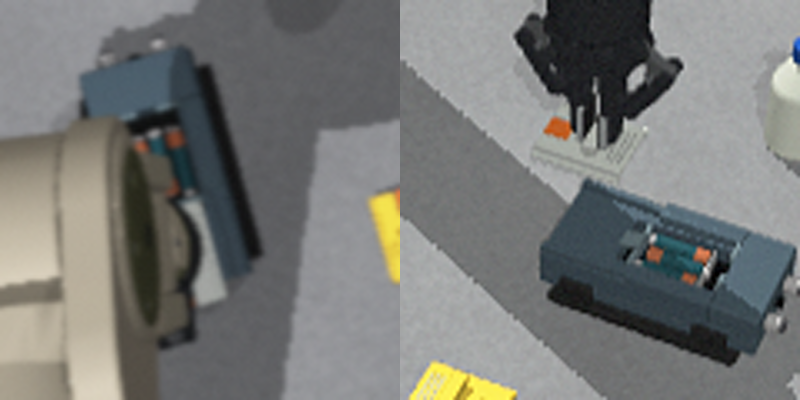

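Request:
step_arm([
  [[0, -0.006, -0.003, 0.02, -0.0013, 0.0027, 0.0], [0, -0.006, -0.003, 0.045, -0.0013, 0.0027, 0.0], [0, -0.006, -0.003, 0.068, -0.0013, 0.0027, 0.0], [0, -0.006, -0.003, 0.08, -0.0013, 0.0027, 0.0], [0, -0.006, -0.003, 0.084, -0.0013, 0.0027, 0.0], [0, -0.006, -0.003, 0.084, -0.0013, 0.0027, 0.0], [0, -0.006, -0.003, 0.084, -0.0013, 0.0027, 0.0]],
])

```text
clock: 6.0
tcp_pos: [0.4941, 0.1306, 0.0783]
orientation: [0.702, -0.091, 0.7, 0.092]
wrist_force: [-0.1, 0.4, 0.1]
finger_gap: 0.0112
```

```bash
python3 - <<'E'
from dlt import *
from fit import *
go(*meter(-.064+.006,0,.044+.0235))
s=env.get_state(); t=np.radians(15)
O=np.array([.5487,.1463])
q=np.r_[s["tcp_pos"][:2]-.006*np.array([np.cos(t),np.sin(t)]),t,s["tcp_pos"][2]-.0225]
for n,c in(("top",(210,215)),("scene",(270,168))):
    p,d=env.read_camera(n); r=48; x,y=c
    cal=env.get_calibration(n); m,T=cal["mtx"],cal["camera_from_world"]; np.savez(f"{n}3.npz",p=p,d=d,m=m,T=T)
    win=(x-r,y-r,2*r,2*r)
    a=overlay(p,COVER+[],q,m,T,win,6)
    b=overlay(p,METER,np.r_[O,t,0],m,T,win,6)
    cv2.imwrite(f"pics/{n}_h.png",cv2.resize(np.hstack([a,b]),(800,400)))
E
```

```text
clock 6.0 tcp [0.4941 0.1306 0.0783] zaxis yaw 14.88 gap 0.0112 F [-0.08  0.44  0.06] q [ 0.1   0.3  -0.4   0.87  0.    1.41]
rv [-0.0021  0.0024 -0.0002] shift [ 0.0108  0.0011 -0.0012]
```

View pics/top_h.png

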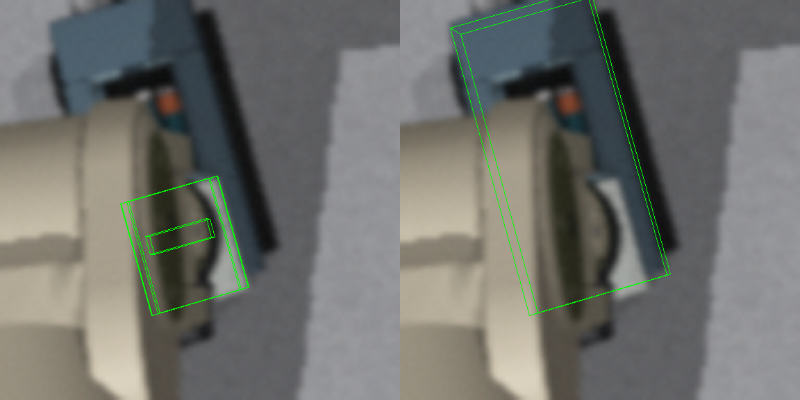

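View pics/scene_h.png

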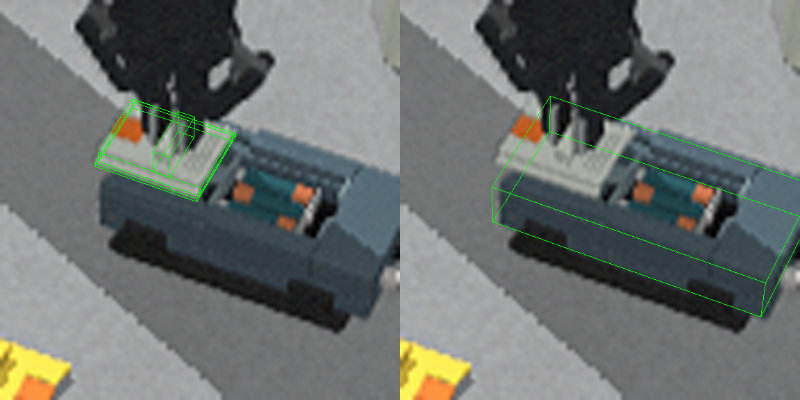

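```bash
python3 - <<'E'
from fit import *
p,d,m,T=load("scene0.npz"); x0,y0=242,124
im=cv2.resize(p[y0:y0+84,x0:x0+88,::-1],(792,756),interpolation=cv2.INTER_CUBIC)[:600]
cv2.imwrite("pics/sm.png",im)
E
```

View pics/sm.png

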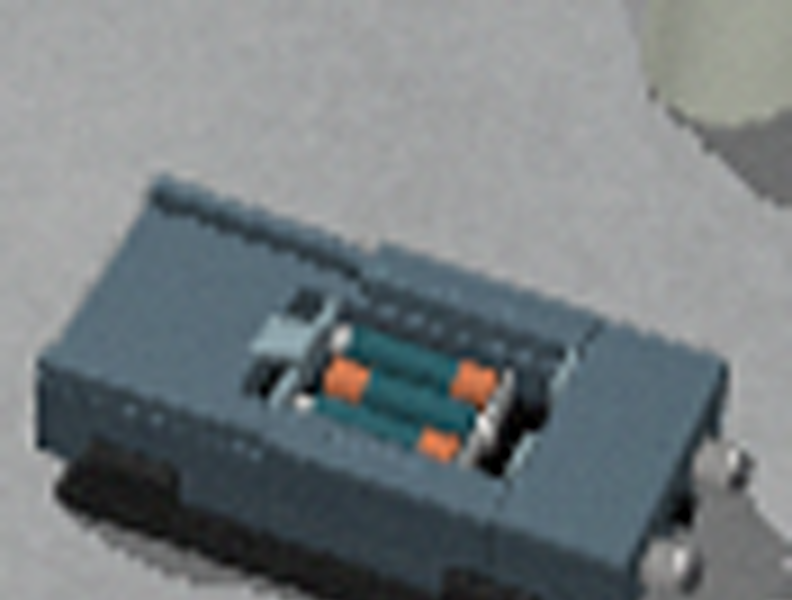

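```bash
python3 - <<'E'
from fit import *
from scipy.optimize import least_squares
p,d,m,T=load("scene0.npz")
pk=np.array([(155,180),(40,360),(725,360),(630,572)])
uv=(pk+.5)/9-.5+[242,124]
M=np.array([[-96,46,50],[-96,-46,50],[98,46,51],[98,-46,51]])/1000
f=lambda q:(proj(place(M,q),m,T)-uv).ravel()
r=least_squares(f,[.55,.147,.262]); print("scene corners",r.x.round(4),np.degrees(r.x[2]).round(2),(r.fun*9).round(0))
r3=least_squares(lambda q:f(np.r_[q[:3],q[3]]),[.55,.147,.262,0]); print(r3.x.round(4),(r3.fun*9).round(0))
p,d,m,T=load("top0.npz")
pk=np.array([(135,112),(326,62),(440,467),(246,522)]); uv=(pk+.5)/6-.5+[152,154]
M=np.array([[98,46,51],[98,-46,51],[-96,-46,50],[-96,46,50]])/1000
r=least_squares(f,[.55,.147,.262]); print("top corners",r.x.round(4),np.degrees(r.x[2]).round(2),(r.fun*6).round(0))
# cloud-based heights
for n in("top0","scene0"):
    p,d,m,T=load(n+".npz"); C=cloud(d,m,T).reshape(-1,3); a=np.radians(15)
    v=C[:,:2]-[.5487,.1463]; L=np.c_[v@[np.cos(a),np.sin(a)],v@[-np.sin(a),np.cos(a)],C[:,2]]*1000
    for nm,x0,x1,y0,y1 in(("end",60,92,-35,35),("deck",-90,-50,-30,30),("wall+",-85,-30,40,44),("wall-",-85,-30,-44,-40),("bench",-200,-140,-60,60)):
        k=(L[:,0]>x0)&(L[:,0]<x1)&(L[:,1]>y0)&(L[:,1]<y1); print(n,nm,k.sum(),np.median(L[k,2]).round(1))
E
```

```text
scene corners [0.5521 0.1496 0.2676] 15.33 [ 2. -8. -7.  9.  8. -1. -3. -1.]
[ 0.5461  0.1583  0.2693 -0.0121] [ 4. -5. -2.  9.  3. -1. -5. -3.]
top corners [0.5513 0.1464 0.2569] 14.72 [-3. -1.  2. -6.  3.  3. -2.  4.]
top0 end 305 52.4
top0 deck 329 44.0
top0 wall+ 32 49.9
top0 wall- 33 48.6
top0 bench 925 -0.2
scene0 end 232 53.3
scene0 deck 212 44.6
scene0 wall+ 24 48.5
scene0 wall- 103 34.4
scene0 bench 610 0.5
```

```bash
python3 - <<'E'
from fit import *
for n,x0,y0,c in(("top",162,167,None),("scene",222,120,None)):
    p,d,m,T=load(n+"3.npz")
    w=(192,205,50,50) if n=="top" else (240,140,50,44)
    x,y,ww,hh=w
    cv2.imwrite(f"pics/{n}_z.png",cv2.resize(p[y:y+hh,x:x+ww,::-1],(ww*12,hh*12),interpolation=cv2.INTER_CUBIC))
E
```

```text
(no output)
```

View pics/top_z.png

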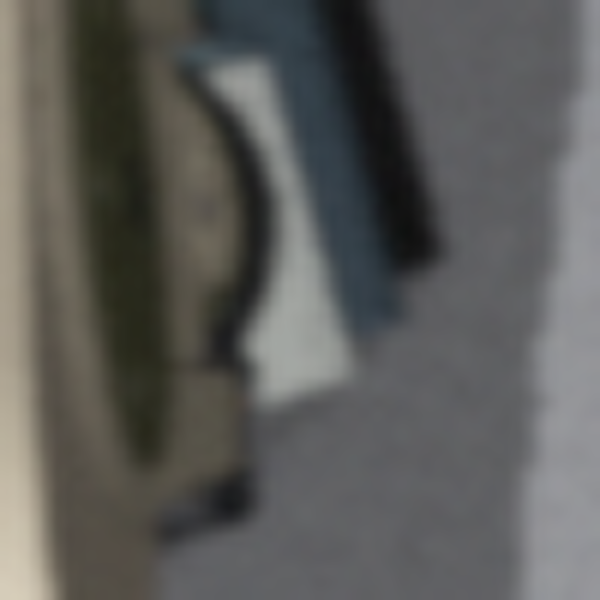

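View pics/scene_z.png

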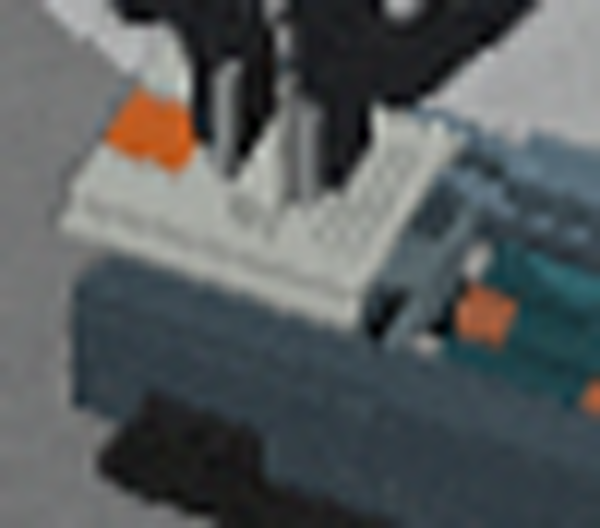

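```bash
python3 - <<'E'
from fit import *
O=np.array([.550,.1464]);a=np.radians(15)
def mt(X): v=X[:,:2]-O; return np.c_[v@[np.cos(a),np.sin(a)],v@[-np.sin(a),np.cos(a)]]*1000
p,d,m,T=load("top3.npz")
f=lambda P,z,o:mt(ray((np.array(P)+.5)/12-.5+o,z,m,T)).round(1)
print("top flange edge",f([(270,60),(352,375),(310,220)],.058,(192,205)))
print("top case edge",f([(330,65),(365,190),(400,315)],.045,(192,205)), f([(330,65),(365,190),(400,315)],.03,(192,205)))
p,d,m,T=load("scene3.npz")
O=np.array([.5521,.1496]);a=np.radians(15.3)
print("scene cover trailing -y, leading -y bottom, leading+y",f([(65,222),(355,325),(460,145)],.056,(240,140)))
E
```

```text
top flange edge [[ -29.4  -33.4]
 [-101.7  -32. ]
 [ -66.1  -32.4]]
top case edge [[-33.4 -45. ]
 [-62.7 -44.9]
 [-91.9 -44.9]] [[-32.6 -43.9]
 [-62.3 -43.8]
 [-92.  -43.8]]
scene cover trailing -y, leading -y bottom, leading+y [[-104.6  -29.5]
 [ -31.   -30.6]
 [ -31.1   30.9]]
```

Request:
step_arm([
  [[-0.012, 0.002, 0, 0.002, 0, 0, 0.0], [-0.012, 0.002, 0, 0.004, 0, 0, 0.0], [-0.012, 0.002, 0, 0.006, 0, 0, 0.0], [-0.012, 0.002, 0, 0.008, 0, 0, 0.0], [-0.012, 0.002, 0, 0.0095, 0, 0, 0.0], [-0.012, 0.002, 0, 0.0105, 0, 0, 0.0], [-0.012, 0.002, 0, 0.0105, 0, 0, 0.0], [-0.012, 0.002, 0, 0.0105, 0, 0, 0.0]],
])

```text
clock: 6.9
tcp_pos: [0.4942, 0.1308, 0.068]
orientation: [0.701, -0.096, 0.7, 0.096]
wrist_force: [-0.3, -0.5, -0.8]
finger_gap: 0.0112
```

```bash
python3 - <<'E'
from dlt import *
from fit import *
go(*meter(-.064+.006,0,.044+.0225))
for n,c in(("scene",(265,160)),):
    p,d=env.read_camera(n); 
    cal=env.get_calibration(n); np.savez(f"{n}4.npz",p=p,d=d,m=cal["mtx"],T=cal["camera_from_world"])
    cv2.imwrite(f"pics/{n}_d.png",cv2.resize(p[140:184,240:290,::-1],(600,528),interpolation=cv2.INTER_CUBIC))
E
```

```text
clock 6.9 tcp [0.4942 0.1308 0.068 ] zaxis yaw 15.59 gap 0.0112 F [-0.29 -0.55 -0.76] q [ 0.1   0.31 -0.41  0.85  0.    1.4 ]
rv [ 0.0103  0.0008 -0.0001] shift [ 0.0015  0.0009 -0.0014]
```

View pics/scene_d.png

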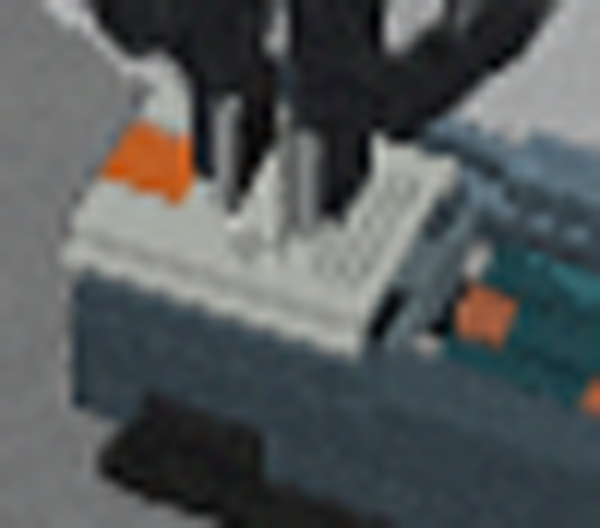

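Request:
step_arm([
  [[0, 0.001, 0, 0.0005, 0, 0, 0.0], [0, 0.001, 0, 0.001, 0, 0, 0.0], [0, 0.001, 0, 0.0015, 0, 0, 0.0], [0, 0.001, 0, 0.0015, 0, 0, 0.0]],
])

```text
clock: 7.35
tcp_pos: [0.4943, 0.1308, 0.0665]
orientation: [0.701, -0.096, 0.701, 0.096]
wrist_force: [-0.0, -0.1, -0.9]
finger_gap: 0.0113
```

Request:
step_arm([
  [[0, 0, 0, 0.0004, 0, 0, 0.0], [0, 0, 0, 0.0008, 0, 0, 0.0], [0, 0, 0, 0.0008, 0, 0, 0.0]],
])

```text
clock: 7.65
tcp_pos: [0.4944, 0.1308, 0.0665]
orientation: [0.701, -0.096, 0.7, 0.096]
wrist_force: [-2.1, 0.6, 5.8]
finger_gap: 0.0113
```

Request:
step_arm([
  [[0, 0, 0, -0.0004, 0, 0, 0.0], [0, 0, 0, -0.0004, 0, 0, 0.24], [0, 0, 0, -0.0004, 0, 0, 0.24], [0, 0, 0, -0.0004, 0, 0, 0.24], [0, 0, 0, -0.0004, 0, 0, 0.24]],
])

```text
clock: 8.15
tcp_pos: [0.4944, 0.1308, 0.0668]
orientation: [0.701, -0.096, 0.7, 0.096]
wrist_force: [0.7, 1.0, 0.5]
finger_gap: 0.0203
```

```bash
python3 - <<'E'
from dlt import *
from fit import *
go(*meter(-.064+.006,0,.044+.0225))
out=[]
for n,(x,y) in(("scene",(240,140)),("top",(192,205))):
    p,d=env.read_camera(n); 
    cal=env.get_calibration(n); np.savez(f"{n}5.npz",p=p,d=d,m=cal["mtx"],T=cal["camera_from_world"])
    out.append(cv2.resize(p[y:y+50,x:x+50,::-1],(400,400),interpolation=cv2.INTER_CUBIC))
cv2.imwrite(f"pics/e.png",np.hstack(out))
E
```

```text
clock 8.15 tcp [0.4944 0.1308 0.0668] zaxis yaw 15.59 gap 0.0203 F [0.75 0.98 0.5 ] q [ 0.1   0.32 -0.41  0.85 -0.    1.4 ]
rv [0.0103 0.0004 0.0001] shift [ 0.0003  0.0009 -0.0015]
```

View pics/e.png

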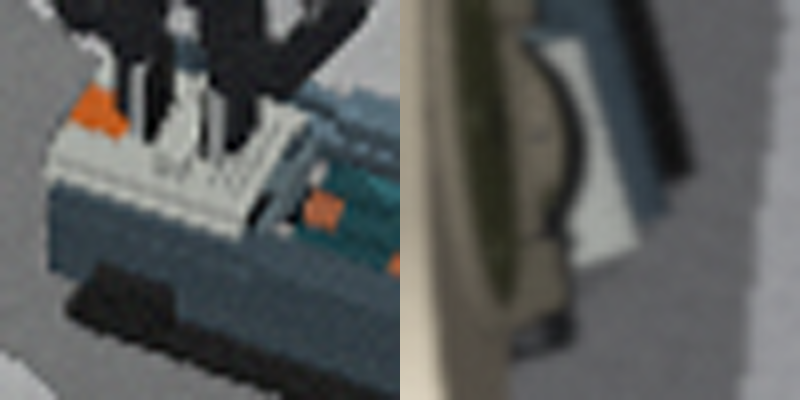

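```bash
python3 - <<'E'
from fit import *
p,d,m,T=load("scene5.npz")
C=np.array([.5521,.1496])
for O,a,lbl in((C,15.3,"scenefit"),):
  for q in((-65.5,0),):
    pts=np.array([[-65.5-37,-32,44],[-65.5+37,-32,44],[-65.5+37,32,44],[-65.5-37,-32,47],[-65.5+37,-32,47],[-96,-46,50],[-20,-46,50],[-20,-33.2,50],[-32,-36.2,50],[-96,-37,50]])/1000
    uv=proj(place(pts,[*O,np.radians(a),0]),m,T); print(((uv-[240,140]+.5)*12-.5).round(0))
im=cv2.resize(p[140:184,240:300,::-1],(780,572),interpolation=cv2.INTER_CUBIC)
im=cv2.convertScaleAbs(im,alpha=1.6); cv2.imwrite("pics/e2.png",im)
E
```

```text
[[ 70. 267.]
 [361. 367.]
 [470. 180.]
 [ 70. 258.]
 [362. 358.]
 [ 69. 299.]
 [372. 404.]
 [394. 365.]
 [340. 358.]
 [ 85. 273.]]
```

View pics/e2.png

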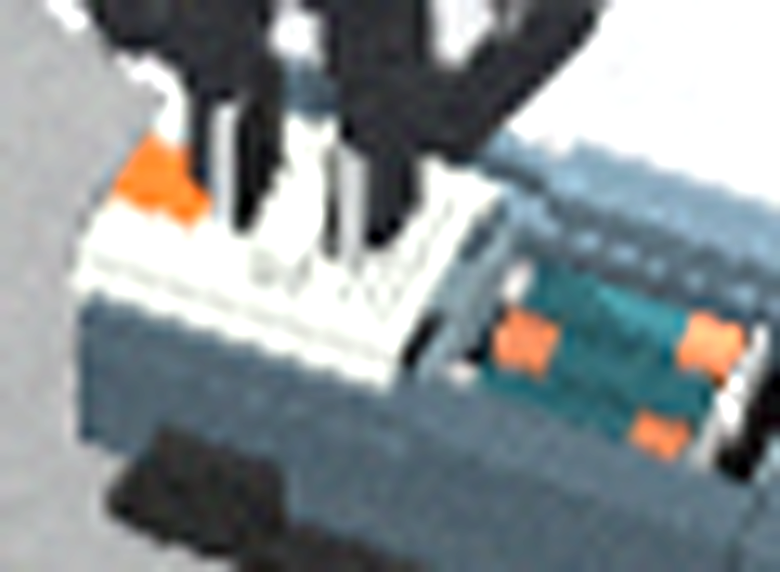

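Request:
step_arm([
  [[0.005, 0, 0, -0.001, 0, 0.001, 0.24], [0.005, 0, 0, -0.001, 0, 0.002, 0.24], [0.005, 0, 0, -0.001, 0, 0.003, 0.24], [0.005, 0, 0, -0.001, 0, 0.0038, 0.24], [0.005, 0, 0, -0.001, 0, 0.0046, 0.24], [0.005, 0, 0, -0.001, 0, 0.0052, 0.24], [0.005, 0, 0, -0.001, 0, 0.006, 0.24]],
])

```text
clock: 8.95
tcp_pos: [0.5001, 0.1324, 0.0677]
orientation: [0.701, -0.094, 0.701, 0.094]
wrist_force: [-0.5, 0.3, 0.4]
finger_gap: 0.0207
```

```bash
cat > st.py <<'E'
from dlt import *
s=env.get_state(); O=np.array([.550,.1464]); a=np.radians(15)
v=s["tcp_pos"][:2]-O; f=s["wrist_force"]; e=np.array([np.cos(a),np.sin(a)]); l=np.array([-np.sin(a),np.cos(a)])
w,x,y,z=s["orientation"]; R=Ro.from_quat([x,y,z,w]).as_matrix()
print("t",s["clock"],"tcp m",(v@e*1000).round(2),(v@l*1000).round(2),(s["tcp_pos"][2]*1000).round(2),"F",(f[:2]@e).round(2),(f[:2]@l).round(2),f[2].round(2),"yaw",np.degrees(np.arctan2(R[1,2],R[0,2])).round(2),"gap",round(s["finger_gap"]*1000,1),"cover x ~",(v@e*1000-s["finger_gap"]*500).round(2))
E
python3 st.py
```

```text
t 8.95 tcp m -51.84 -0.61 67.72 F -0.37 0.4 0.38 yaw 15.3 gap 20.7 cover x ~ -62.21
```

Request:
step_arm([
  [[0, 0, 0, 0, 0, 0.0007, 0.24], [0, 0, 0, 0, 0, 0.0014, 0.24], [0, 0, 0, 0, 0, 0.002, 0.24], [0, 0, 0, 0, 0, 0.0025, 0.24]],
])

```text
clock: 9.35
tcp_pos: [0.5025, 0.1331, 0.0677]
orientation: [0.701, -0.094, 0.701, 0.094]
wrist_force: [0.8, 0.3, -0.4]
finger_gap: 0.0207
```

```bash
python3 st.py
```

```text
t 9.35 tcp m -49.29 -0.58 67.71 F 0.82 0.12 -0.44 yaw 15.3 gap 20.7 cover x ~ -59.65
```

Request:
step_arm([
  [[0, 0, 0, 0, 0, 0.0007, 0.24], [0, 0, 0, 0, 0, 0.0014, 0.24], [0, 0, 0, 0, 0, 0.002, 0.24], [0, 0, 0, 0, 0, 0.0025, 0.24]],
])

```text
clock: 9.75
tcp_pos: [0.505, 0.1337, 0.0677]
orientation: [0.701, -0.094, 0.701, 0.094]
wrist_force: [0.1, -0.6, -0.7]
finger_gap: 0.0204
```

Request:
step_arm([
  [[0, 0, 0, 0, 0, 0.0007, 0.24], [0, 0, 0, 0, 0, 0.0014, 0.24], [0, 0, 0, 0, 0, 0.002, 0.24]],
])

```text
clock: 10.05
tcp_pos: [0.507, 0.1343, 0.0677]
orientation: [0.701, -0.094, 0.701, 0.094]
wrist_force: [0.1, 0.6, -0.4]
finger_gap: 0.0203
```

```bash
python3 st.py
```

```text
t 10.05 tcp m -44.63 -0.57 67.71 F 0.2 0.53 -0.43 yaw 15.3 gap 20.3 cover x ~ -54.79
```

```bash
cat > pic.py <<'E'
import sys
from fit import *
from workcell import env
p,d=env.read_camera("scene"); cal=env.get_calibration("scene"); np.savez(sys.argv[1]+".npz",p=p,d=d,m=cal["mtx"],T=cal["camera_from_world"])
im=cv2.resize(p[136:192,240:306,::-1],(792,672)[:2],interpolation=cv2.INTER_CUBIC)[:600]
cv2.imwrite(f"pics/{sys.argv[1]}.png",cv2.convertScaleAbs(im,alpha=1.4))
E
python3 pic.py s6
```

```text
(no output)
```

View pics/s6.png

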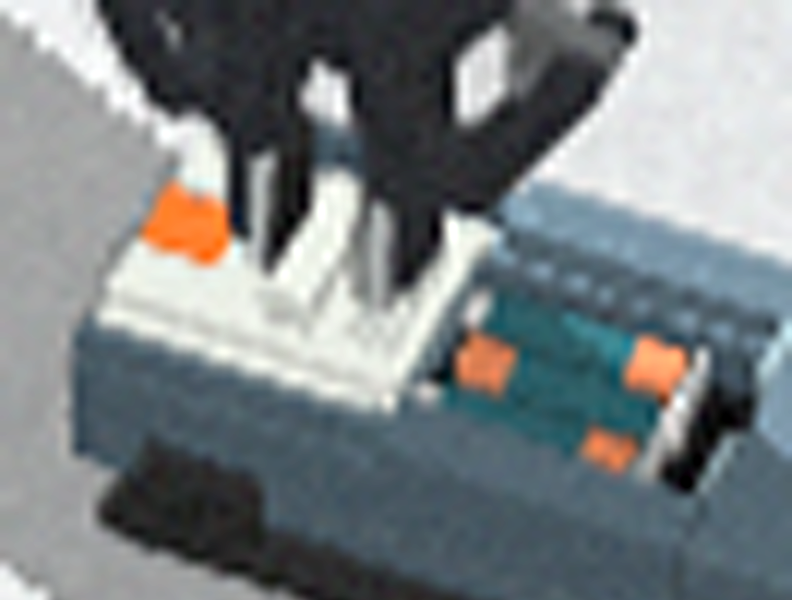

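Request:
step_arm([
  [[0, 0, 0, 0, 0, 0.0007, 0.24], [0, 0, 0, 0, 0, 0.0014, 0.24], [0, 0, 0, 0, 0, 0.002, 0.24]],
])

```text
clock: 10.4
tcp_pos: [0.5091, 0.1349, 0.0677]
orientation: [0.701, -0.094, 0.701, 0.094]
wrist_force: [-0.5, 0.1, -0.3]
finger_gap: 0.0204
```

Request:
step_arm([
  [[0, 0, 0, 0, 0, 0.0007, 0.24], [0, 0, 0, 0, 0, 0.0014, 0.24], [0, 0, 0, 0, 0, 0.002, 0.24]],
])

```text
clock: 10.7
tcp_pos: [0.5111, 0.1354, 0.0677]
orientation: [0.701, -0.094, 0.701, 0.094]
wrist_force: [-0.3, -0.8, -0.8]
finger_gap: 0.0205
```

```bash
python3 st.py; python3 pic.py s7
```

```text
t 10.7 tcp m -40.44 -0.54 67.71 F -0.45 -0.68 -0.79 yaw 15.31 gap 20.5 cover x ~ -50.68
```

View pics/s7.png

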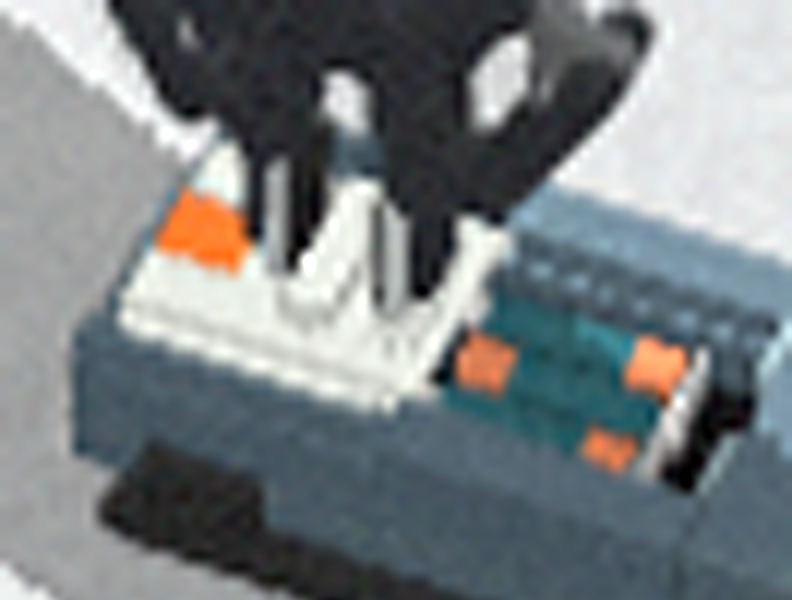

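Request:
step_arm([
  [[0, 0, 0, 0, 0, 0.001, 0.24], [0, 0, 0, 0, 0, 0.002, 0.24], [0, 0, 0, 0, 0, 0.003, 0.24]],
])

```text
clock: 11.05
tcp_pos: [0.5143, 0.1362, 0.0678]
orientation: [0.701, -0.094, 0.701, 0.094]
wrist_force: [0.8, -0.1, 0.4]
finger_gap: 0.0203
```

Request:
step_arm([
  [[0, 0, 0, 0, 0, 0.001, 0.24], [0, 0, 0, 0, 0, 0.002, 0.24], [0, 0, 0, 0, 0, 0.003, 0.24]],
])

```text
clock: 11.35
tcp_pos: [0.5172, 0.1371, 0.0678]
orientation: [0.701, -0.094, 0.701, 0.094]
wrist_force: [0.1, 1.1, -0.1]
finger_gap: 0.0204
```

Request:
step_arm([
  [[0, 0, 0, 0, 0, 0.001, 0.24], [0, 0, 0, 0, 0, 0.002, 0.24], [0, 0, 0, 0, 0, 0.003, 0.24]],
])

```text
clock: 11.65
tcp_pos: [0.5202, 0.1379, 0.0677]
orientation: [0.701, -0.094, 0.701, 0.094]
wrist_force: [-0.5, 0.0, 0.0]
finger_gap: 0.0204
```

```bash
python3 st.py; python3 pic.py s8
```

```text
t 11.65 tcp m -31.01 -0.53 67.75 F -0.52 0.16 0.0 yaw 15.3 gap 20.4 cover x ~ -41.2
```

View pics/s8.png

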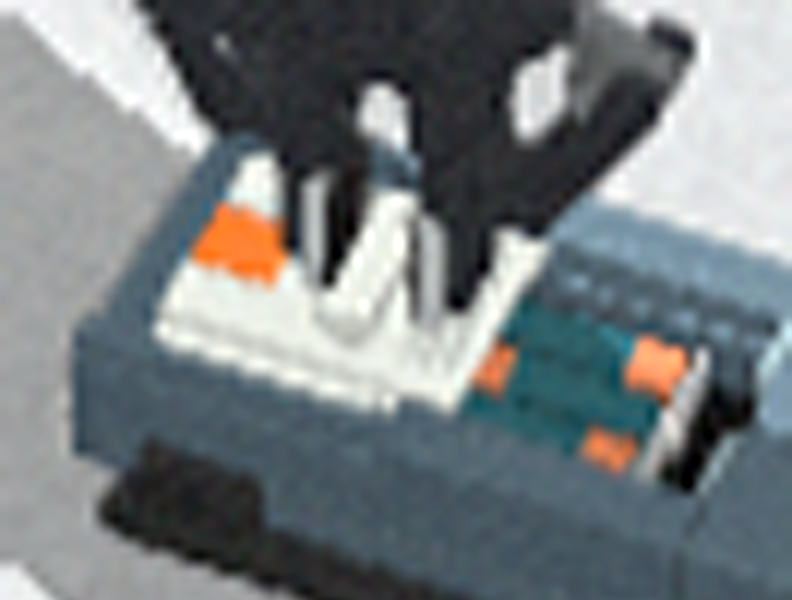

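Request:
step_arm([
  [[0, 0, 0, 0, 0, 0.0015, 0.24], [0, 0, 0, 0, 0, 0.003, 0.24], [0, 0, 0, 0, 0, 0.0045, 0.24], [0, 0, 0, 0, 0, 0.006, 0.24]],
])

```text
clock: 12.1
tcp_pos: [0.5263, 0.1395, 0.0678]
orientation: [0.701, -0.094, 0.701, 0.094]
wrist_force: [-0.4, 0.9, 0.7]
finger_gap: 0.0208
```

Request:
step_arm([
  [[0, 0, 0, 0, 0, 0.0015, 0.24], [0, 0, 0, 0, 0, 0.003, 0.24], [0, 0, 0, 0, 0, 0.0045, 0.24], [0, 0, 0, 0, 0, 0.006, 0.24]],
])

```text
clock: 12.5
tcp_pos: [0.5322, 0.1411, 0.0678]
orientation: [0.701, -0.094, 0.701, 0.094]
wrist_force: [-0.2, 0.6, -0.4]
finger_gap: 0.0204
```

Request:
step_arm([
  [[0, 0, 0, 0, 0, 0.0015, 0.24], [0, 0, 0, 0, 0, 0.003, 0.24], [0, 0, 0, 0, 0, 0.0045, 0.24], [0, 0, 0, 0, 0, 0.006, 0.24]],
])

```text
clock: 12.9
tcp_pos: [0.5381, 0.1428, 0.0678]
orientation: [0.701, -0.094, 0.701, 0.094]
wrist_force: [0.5, -0.0, 0.2]
finger_gap: 0.0202
```

```bash
python3 st.py; python3 pic.py s9
```

```text
t 12.9 tcp m -12.41 -0.45 67.78 F 0.47 -0.14 0.16 yaw 15.31 gap 20.2 cover x ~ -22.52
```

View pics/s9.png

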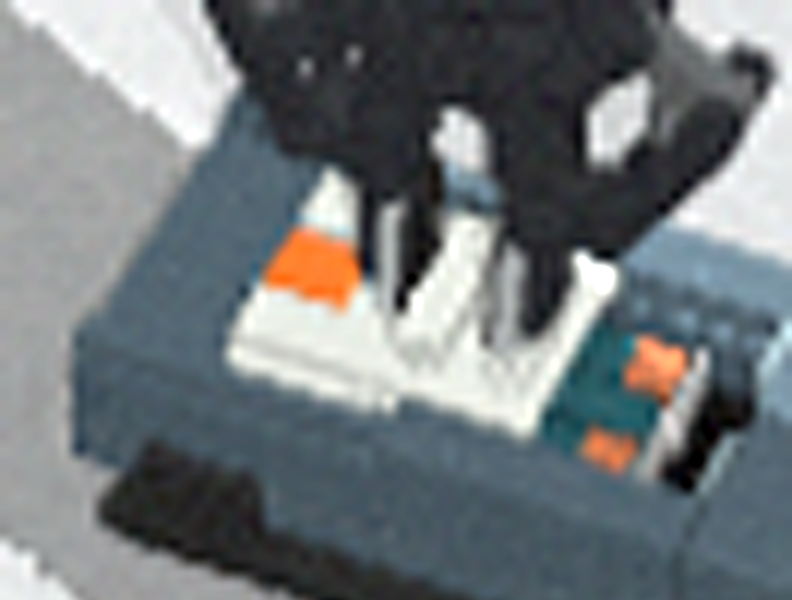

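Request:
step_arm([
  [[0, 0, 0, 0, 0, 0.001, 0.24], [0, 0, 0, 0, 0, 0.002, 0.24], [0, 0, 0, 0, 0, 0.003, 0.24]],
])

```text
clock: 13.25
tcp_pos: [0.5414, 0.1436, 0.0678]
orientation: [0.701, -0.094, 0.7, 0.094]
wrist_force: [-0.7, 0.2, 0.6]
finger_gap: 0.0207
```

Request:
step_arm([
  [[0, 0, 0, 0, 0, 0.001, 0.24], [0, 0, 0, 0, 0, 0.002, 0.24], [0, 0, 0, 0, 0, 0.003, 0.24]],
])

```text
clock: 13.55
tcp_pos: [0.5443, 0.1444, 0.0678]
orientation: [0.701, -0.094, 0.7, 0.094]
wrist_force: [-0.8, 0.2, -0.7]
finger_gap: 0.0201
```

Request:
step_arm([
  [[0, 0, 0, 0, 0, 0.001, 0.24], [0, 0, 0, 0, 0, 0.002, 0.24], [0, 0, 0, 0, 0, 0.003, 0.24]],
])

```text
clock: 13.85
tcp_pos: [0.5473, 0.1452, 0.0678]
orientation: [0.701, -0.094, 0.7, 0.094]
wrist_force: [0.0, 0.0, -0.5]
finger_gap: 0.0204
```

```bash
python3 st.py
```

```text
t 13.85 tcp m -2.91 -0.42 67.8 F 0.04 -0.01 -0.45 yaw 15.3 gap 20.4 cover x ~ -13.12
```

Request:
step_arm([
  [[0, 0, 0, 0, 0, 0.0007, 0.24], [0, 0, 0, 0, 0, 0.0014, 0.24], [0, 0, 0, 0, 0, 0.002, 0.24]],
])

```text
clock: 14.15
tcp_pos: [0.5493, 0.1458, 0.0678]
orientation: [0.701, -0.094, 0.7, 0.094]
wrist_force: [-0.4, -0.0, -0.1]
finger_gap: 0.0205
```

Request:
step_arm([
  [[0, 0, 0, 0, 0, 0.0007, 0.24], [0, 0, 0, 0, 0, 0.0014, 0.24], [0, 0, 0, 0, 0, 0.002, 0.24]],
])

```text
clock: 14.45
tcp_pos: [0.5513, 0.1463, 0.0678]
orientation: [0.701, -0.094, 0.7, 0.094]
wrist_force: [-1.4, 0.2, -0.3]
finger_gap: 0.0205
```

Request:
step_arm([
  [[0, 0, 0, 0, 0, 0.0007, 0.24], [0, 0, 0, 0, 0, 0.0014, 0.24], [0, 0, 0, 0, 0, 0.002, 0.24]],
])

```text
clock: 14.75
tcp_pos: [0.5533, 0.1469, 0.0678]
orientation: [0.701, -0.094, 0.7, 0.094]
wrist_force: [0.0, -0.4, -0.1]
finger_gap: 0.0207
```

```bash
python3 st.py
```

```text
t 14.75 tcp m 3.3 -0.41 67.81 F -0.08 -0.38 -0.13 yaw 15.3 gap 20.7 cover x ~ -7.04
```

Request:
step_arm([
  [[0, 0, 0, 0, 0, 0.0007, 0.24], [0, 0, 0, 0, 0, 0.0014, 0.24], [0, 0, 0, 0, 0, 0.002, 0.24]],
])

```text
clock: 15.05
tcp_pos: [0.5553, 0.1474, 0.0678]
orientation: [0.701, -0.094, 0.7, 0.094]
wrist_force: [-0.9, 1.0, 0.5]
finger_gap: 0.0203
```

Request:
step_arm([
  [[0, 0, 0, 0, 0, 0.0007, 0.24], [0, 0, 0, 0, 0, 0.0014, 0.24], [0, 0, 0, 0, 0, 0.002, 0.24]],
])

```text
clock: 15.35
tcp_pos: [0.5573, 0.148, 0.0678]
orientation: [0.701, -0.094, 0.7, 0.094]
wrist_force: [-0.7, 0.4, 0.4]
finger_gap: 0.0208
```

Request:
step_arm([
  [[0, 0, 0, 0, 0, 0.0007, 0.24], [0, 0, 0, 0, 0, 0.0014, 0.24], [0, 0, 0, 0, 0, 0.002, 0.24]],
])

```text
clock: 15.65
tcp_pos: [0.5592, 0.1485, 0.0678]
orientation: [0.701, -0.094, 0.7, 0.094]
wrist_force: [-0.4, -0.5, 0.6]
finger_gap: 0.0207
```

```bash
python3 st.py; python3 pic.py s10
```

```text
t 15.65 tcp m 9.44 -0.35 67.79 F -0.51 -0.42 0.63 yaw 15.31 gap 20.7 cover x ~ -0.89
```

View pics/s10.png

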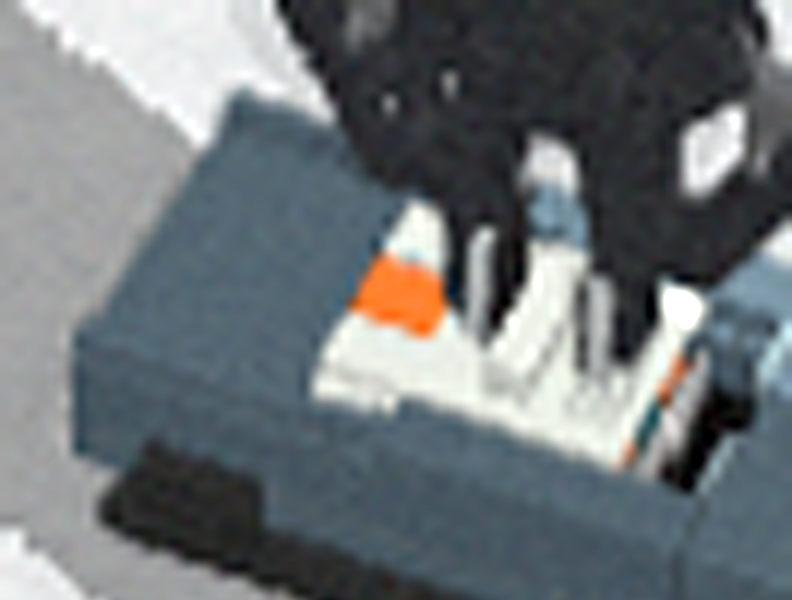

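Request:
step_arm([
  [[0, 0, 0, 0, 0, 0.0005, 0.24], [0, 0, 0, 0, 0, 0.001, 0.24], [0, 0, 0, 0, 0, 0.0015, 0.24]],
])

```text
clock: 16.0
tcp_pos: [0.5608, 0.1489, 0.0678]
orientation: [0.701, -0.094, 0.7, 0.094]
wrist_force: [-0.3, -0.5, -0.3]
finger_gap: 0.0206
```

Request:
step_arm([
  [[0, 0, 0, 0, 0, 0.0005, 0.24], [0, 0, 0, 0, 0, 0.001, 0.24], [0, 0, 0, 0, 0, 0.0015, 0.24]],
])

```text
clock: 16.3
tcp_pos: [0.5623, 0.1493, 0.0678]
orientation: [0.701, -0.094, 0.7, 0.094]
wrist_force: [0.2, -0.2, 0.6]
finger_gap: 0.0204
```

Request:
step_arm([
  [[0, 0, 0, 0, 0, 0.0005, 0.24], [0, 0, 0, 0, 0, 0.001, 0.24], [0, 0, 0, 0, 0, 0.0015, 0.24]],
])

```text
clock: 16.6
tcp_pos: [0.5638, 0.1497, 0.0678]
orientation: [0.701, -0.094, 0.7, 0.094]
wrist_force: [-0.3, -0.4, 1.1]
finger_gap: 0.0208
```

```bash
python3 st.py
```

```text
t 16.6 tcp m 14.18 -0.36 67.84 F -0.41 -0.32 1.09 yaw 15.31 gap 20.8 cover x ~ 3.8
```

Request:
step_arm([
  [[0, 0, 0, 0, 0, 0.0005, 0.24], [0, 0, 0, 0, 0, 0.001, 0.24]],
])

```text
clock: 16.8
tcp_pos: [0.5648, 0.15, 0.0679]
orientation: [0.701, -0.094, 0.7, 0.094]
wrist_force: [-0.4, -0.9, -0.5]
finger_gap: 0.0205
```

Request:
step_arm([
  [[0, 0, 0, 0, 0, 0.0005, 0.24], [0, 0, 0, 0, 0, 0.001, 0.24]],
])

```text
clock: 17.0
tcp_pos: [0.5656, 0.1502, 0.0678]
orientation: [0.701, -0.094, 0.701, 0.094]
wrist_force: [-1.1, -0.7, 1.2]
finger_gap: 0.0204
```

Request:
step_arm([
  [[0, 0, 0, 0, 0, 0.0005, 0.24], [0, 0, 0, 0, 0, 0.001, 0.24]],
])

```text
clock: 17.2
tcp_pos: [0.5665, 0.1505, 0.0678]
orientation: [0.701, -0.094, 0.701, 0.094]
wrist_force: [-1.3, -0.6, 1.6]
finger_gap: 0.0204
```

```bash
python3 st.py; python3 pic.py s11
```

```text
t 17.2 tcp m 16.98 -0.33 67.77 F -1.41 -0.28 1.57 yaw 15.3 gap 20.4 cover x ~ 6.78
```

View pics/s11.png

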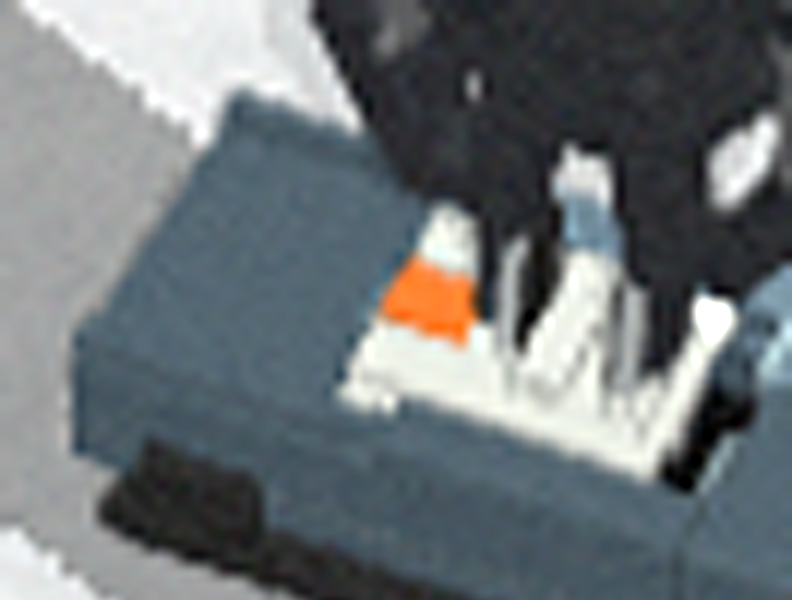

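Request:
step_arm([
  [[0, 0, 0, 0, 0, 0.0005, 0.24], [0, 0, 0, 0, 0, 0.001, 0.24]],
])

```text
clock: 17.45
tcp_pos: [0.5674, 0.1507, 0.0677]
orientation: [0.701, -0.094, 0.701, 0.094]
wrist_force: [-2.2, -0.4, 0.5]
finger_gap: 0.0206
```

Request:
step_arm([
  [[0, 0, 0, 0, 0, 0.0005, 0.24], [0, 0, 0, 0, 0, 0.001, 0.24]],
])

```text
clock: 17.65
tcp_pos: [0.5682, 0.151, 0.0677]
orientation: [0.701, -0.094, 0.701, 0.094]
wrist_force: [-1.4, 0.3, 0.4]
finger_gap: 0.021
```

```bash
python3 st.py
```

```text
t 17.65 tcp m 18.76 -0.29 67.68 F -1.25 0.61 0.35 yaw 15.3 gap 21.0 cover x ~ 8.25
```

Request:
step_arm([
  [[0, 0, 0, 0, 0, 0.0005, 0.24], [0, 0, 0, 0, 0, 0.001, 0.24]],
])

```text
clock: 17.85
tcp_pos: [0.569, 0.1512, 0.0676]
orientation: [0.701, -0.094, 0.701, 0.094]
wrist_force: [-2.6, -0.9, 0.3]
finger_gap: 0.0204
```

Request:
step_arm([
  [[0, 0, 0, 0, 0, 0.0005, 0.24], [0, 0, 0, 0, 0, 0.001, 0.24]],
])

```text
clock: 18.05
tcp_pos: [0.5698, 0.1514, 0.0676]
orientation: [0.701, -0.094, 0.701, 0.094]
wrist_force: [-2.8, -0.8, 1.5]
finger_gap: 0.0205
```

```bash
python3 st.py
```

```text
t 18.05 tcp m 20.44 -0.25 67.61 F -2.89 -0.09 1.46 yaw 15.3 gap 20.5 cover x ~ 10.19
```

Request:
step_arm([
  [[0, 0, 0, -0.0002, 0, 0.0005, 0.24], [0, 0, 0, -0.0002, 0, 0.001, 0.24]],
])

```text
clock: 18.25
tcp_pos: [0.5705, 0.1517, 0.0676]
orientation: [0.7, -0.094, 0.701, 0.094]
wrist_force: [-2.7, -0.7, 1.0]
finger_gap: 0.021
```

Request:
step_arm([
  [[0, 0, 0, -0.0001, 0, 0.0005, 0.24], [0, 0, 0, -0.0001, 0, 0.001, 0.24]],
])

```text
clock: 18.45
tcp_pos: [0.5712, 0.1519, 0.0676]
orientation: [0.7, -0.094, 0.702, 0.094]
wrist_force: [-2.8, -1.0, 1.0]
finger_gap: 0.0203
```

```bash
python3 st.py;  python3 pic.py s12
```

```text
t 18.45 tcp m 21.91 -0.18 67.61 F -3.0 -0.23 1.02 yaw 15.3 gap 20.3 cover x ~ 11.77
```

View pics/s12.png

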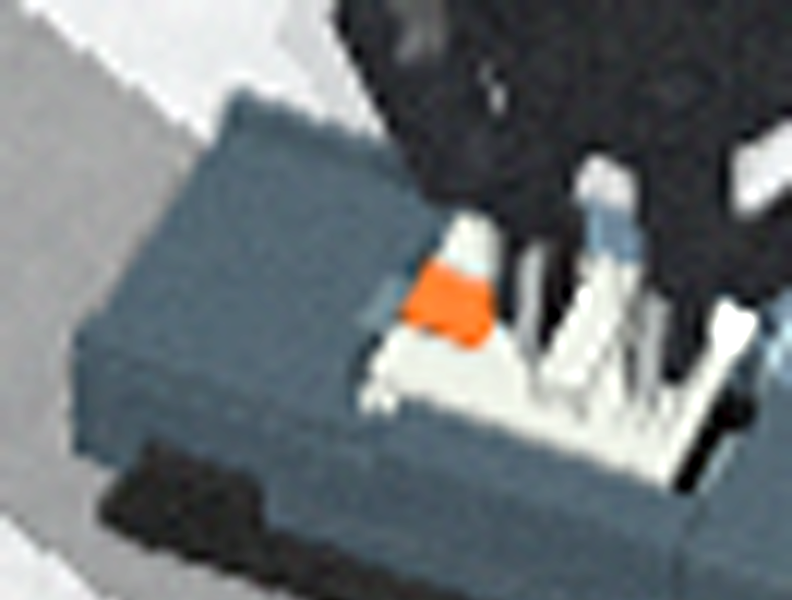

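Request:
step_arm([
  [[0, 0, 0, -0.0001, 0, 0.0005, 0.24], [0, 0, 0, -0.0001, 0, 0.001, 0.24]],
])

```text
clock: 18.7
tcp_pos: [0.5721, 0.1521, 0.0676]
orientation: [0.7, -0.094, 0.702, 0.094]
wrist_force: [-3.5, -1.0, 0.4]
finger_gap: 0.0203
```

Request:
step_arm([
  [[0, 0, 0, -0.0001, 0, 0.0005, 0.24], [0, 0, 0, -0.0001, 0, 0.001, 0.24]],
])

```text
clock: 18.9
tcp_pos: [0.573, 0.1524, 0.0676]
orientation: [0.7, -0.094, 0.702, 0.094]
wrist_force: [-2.9, -1.0, 0.7]
finger_gap: 0.0204
```

```bash
python3 st.py
```

```text
t 18.9 tcp m 23.75 -0.14 67.61 F -3.04 -0.17 0.69 yaw 15.3 gap 20.4 cover x ~ 13.55
```

Request:
step_arm([
  [[0, 0, 0, -0.0001, 0, 0.0005, 0.24], [0, 0, 0, -0.0001, 0, 0.0009, 0.24]],
])

```text
clock: 19.1
tcp_pos: [0.574, 0.1527, 0.0676]
orientation: [0.7, -0.094, 0.702, 0.094]
wrist_force: [-2.7, -1.8, -1.3]
finger_gap: 0.0208
```

```bash
python3 st.py
```

```text
t 19.1 tcp m 24.81 -0.13 67.62 F -3.12 -1.04 -1.26 yaw 15.3 gap 20.8 cover x ~ 14.41
```

Request:
step_arm([
  [[0, 0, 0, -0.0001, 0, 0.0004, 0.24], [0, 0, 0, -0.0001, 0, 0.0008, 0.24]],
])

```text
clock: 19.3
tcp_pos: [0.5757, 0.1531, 0.068]
orientation: [0.701, -0.094, 0.701, 0.094]
wrist_force: [-0.1, -1.2, -0.1]
finger_gap: 0.0204
```

```bash
python3 st.py; python3 pic.py s13
```

```text
t 19.3 tcp m 26.51 -0.18 67.96 F -0.38 -1.17 -0.13 yaw 15.3 gap 20.4 cover x ~ 16.3
```

View pics/s13.png

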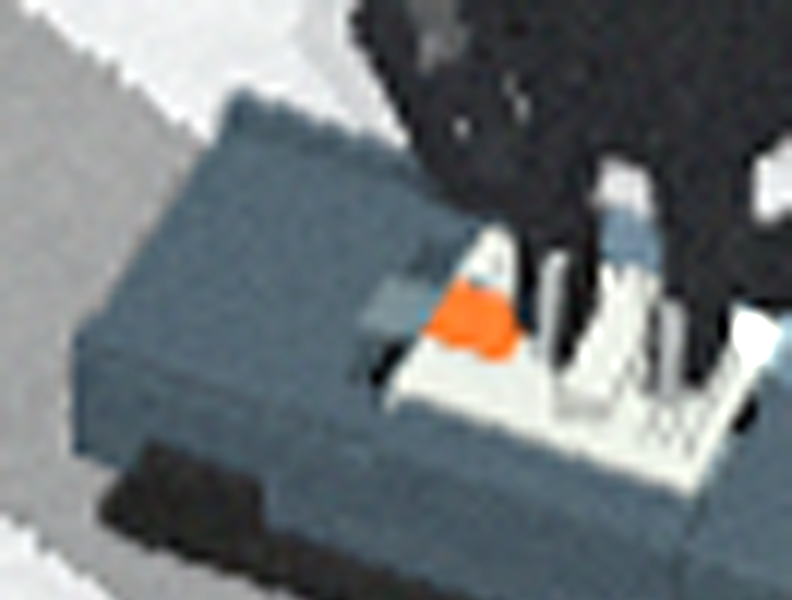

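Request:
step_arm([
  [[0, 0, 0, 0, 0, -0.002, 0.24], [0, 0, 0, 0, 0, -0.004, 0.24], [0, 0, 0, 0, 0, -0.004, 0.24], [0, 0, 0, -0.005, 0, -0.004, 0.24], [0, 0, 0, -0.02, 0, -0.004, 0.24], [0, 0, 0, -0.05, 0, -0.004, 0.24], [0, 0, 0, -0.09, 0, -0.004, 0.24], [0, 0, 0, -0.13, 0, -0.03, 0.24], [0, 0, 0, -0.13, 0, -0.07, 0.24], [0, 0, 0, -0.13, 0, -0.1, 0.24], [0, 0, 0, -0.13, 0, -0.1, 0.24]],
])

```text
clock: 20.45
tcp_pos: [0.4759, 0.1262, 0.199]
orientation: [0.7, -0.094, 0.701, 0.094]
wrist_force: [0.4, 0.5, 0.4]
finger_gap: 0.0201
```

```bash
python3 st.py; python3 pic.py s14; python3 - <<'E'
from workcell import env
import cv2,numpy as np
p,d=env.read_camera("top"); cv2.imwrite("pics/t14.png",cv2.resize(p[:,:,::-1],(768,576)))
c=env.get_calibration("top"); np.savez("t14.npz",p=p,d=d,m=c["mtx"],T=c["camera_from_world"])
E
```

```text
t 20.45 tcp m -76.84 -0.28 198.96 F 0.51 0.34 0.37 yaw 15.3 gap 20.1 cover x ~ -86.9
```

View pics/s14.png

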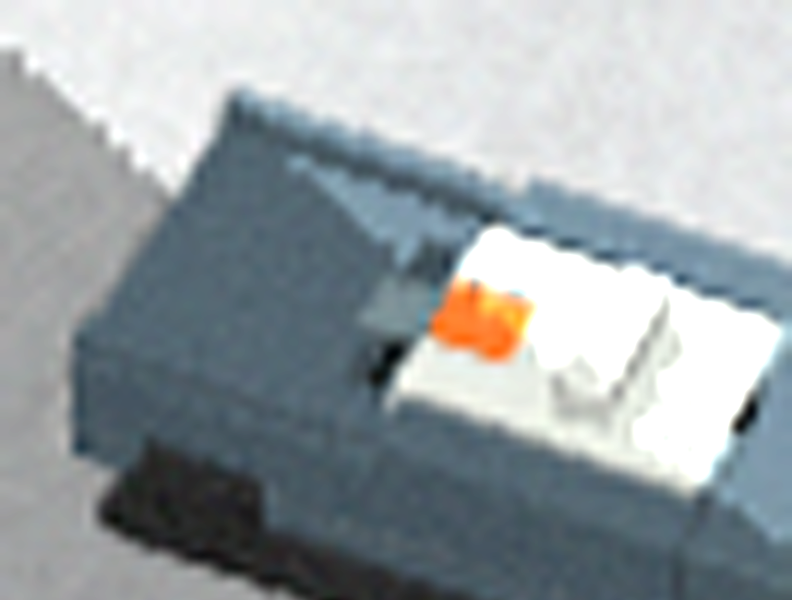

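View pics/t14.png

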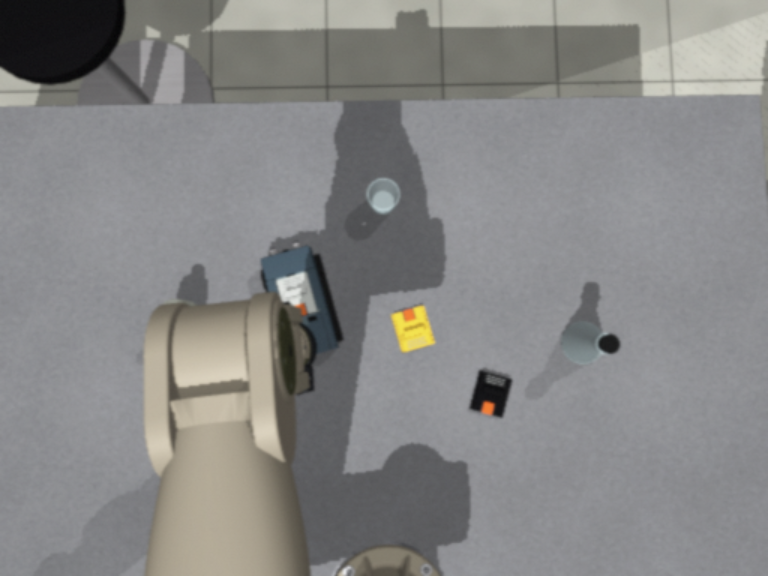

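```bash
python3 - <<'E'
from fit import *
for n in("s14","t14","s12"):
    p,d,m,T=load(n+".npz"); C=cloud(d,m,T); P=p.astype(int)
    org=(P[...,0]-P[...,2]>80)&(abs(C[...,2]-.05)<.02)&(abs(C[...,0]-.52)<.06)&(abs(C[...,1]-.14)<.05)
    O=np.array([.550,.1464]);a=np.radians(15); v=C[...,:2]-O; L=np.stack([v@[np.cos(a),np.sin(a)],v@[-np.sin(a),np.cos(a)],C[...,2]],-1)*1000
    k=org&(L[...,0]<0); print(n,"tab n",k.sum(),L[k].mean(0).round(1),"x span",L[k][:,0].min().round(1),L[k][:,0].max().round(1),"z rear half",np.median(L[k&(L[...,0]<np.median(L[k][:,0]))][:,2]).round(1))
    w=(P.min(-1)>120)&(L[...,0]>-15)&(L[...,0]<10)&(abs(L[...,1])>12)&(abs(L[...,1])<25); print(" panel z",w.sum(),np.median(L[w][:,2]).round(1))
E
```

```text
s14 tab n 38 [-9.5  2.2 52.2] x span -19.5 -0.6 z rear half 52.7
 panel z 67 53.0
t14 tab n 20 [-8.7 -3.  51.9] x span -19.5 -0.6 z rear half 52.3
 panel z 47 52.0
s12 tab n 35 [-16.7   1.2  54.6] x span -26.2 -6.3 z rear half 54.9
 panel z 54 55.5
```

```bash
python3 -c "
from workcell import env
print(env.hand_in(), env.get_state()['clock'])"
```

```text
the job is handed in; nothing more can be done
the job is handed in; nothing more can be done
```

I laid the light-grey cover flat on the deck with its orange tab trailing and let go of it. I then slid it under the rails with one finger behind the grip ridge until the tab clicked, backed the fingers off, lifted clear and handed in at about 20.5 s.

**Click:** While the tab climbed the ledge the push force rose to about 3 N. It then dropped to about 0.4 N, and the finger jumped 1.7 mm on a 0.8 mm command.

**Forces:** The highest wrist reading was about 6 N, when the cover touched down on the deck. The highest along the rails was about 3.5 N. These were read only at the end of each move call.

**Final pictures:** The tab reads level with the panel, at about 52 mm against 52–53 mm above the bench. The ledge shows behind the tab. The beaker, the flask and the two look-alike covers were where they started. The bottle was hidden behind the arm in the last top view, so I didn't see it again, but the arm's path was not near it.

**Not checked or disagreeing:**
- I did not push on to feel the end stops, so as not to force the cover.
- My estimate of the cover's final position is about 15–16 mm along the meter. That is slightly past the 14 mm maximum stated. The two cameras placed the meter 1–6 mm apart along the rails, depending on the fit, so I take this as measurement error.

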